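# Unload and reload a specimen die

### The job

Lift the clear cover straight and level up off the die block's pins and lay it flat on the rubber mat, lengthwise and centred. Take the finished discs (the thinner ones: in the die, and any on the bench) and lay them all in one neat stack centred on the round steel tray, and seat every fresh blank on the bench fully down in a die cavity of its own shape, one to a cavity. Leave the blue-capped jar and the small glass dish where they stand.

Things in the scene. Friction and masses are not known exactly. Their poses are not given: they have to be found in the camera images.
- die: Fixed steel die block, 104 (x) x 304 (y) x 22 mm high; origin at the centre of its underside. Three cavities in its top, in a row along y (round +88, round 0, square -88 mm). At y = +140 and -140 mm a rail 22 mm wide (y), 96 long (x), 22 high above the top face; mid-rail a 10 mm pin rises 26 mm more, tapered at the tip, 70 mm above the bench.
- cav_round1 (a point): Centre of the mouth of the round cavity at the end of the die block (65.5 mm diameter, 8 mm deep, flat floor); at the level of the block's top face, 22 mm above the bench. Axes as the die.
- cav_round2 (a point): Centre of the mouth of the round cavity in the middle of the die block; otherwise as cav_round1.
- cav_square (a point): Centre of the mouth of the square cavity (59.5 mm square with sides along the die's x and y, 8 mm deep, flat floor), at the level of the block's top face. Axes as the die.
- cover_grip (a point): Centre of the handle of the cover: loose clear plate 96 (x) x 304 (y) x 6 mm, 0.35 kg, aluminium trim; handle rib 16 (x) x 100 (y) mm, 42 tall on its middle. This point is 31 mm above the underside, 17 below the rib's top. Starts on the die's rails, axes as the die's, pins through its two 13 mm holes (y = +-140); clear of the pins once raised 26 mm.
- mat_top (a point): Centre of the top face of a flat grey rubber mat fixed on the bench, 340 mm along its x, 140 mm along its y, 4 mm thick: the place to lay the cover, with the cover's long side (its y) along the mat's long side (x), either way round.
- tray_top (a point): Centre of the top face of the round steel tray plate fixed on the bench, 156 mm diameter, 10 mm thick, flat, with a thin dark ring of 69 mm diameter drawn about its centre.
- finished1_mid (a point): Centre (half-way up) of a finished disc: cream ceramic, 62 mm diameter, 18 mm thick (thinner than a blank), 0.14 kg, thin ring mark on top; z is its axis. In a cavity it stands 10 mm out of the block. It starts in the round cavity cav_round1, under the cover.
- finished2_mid (a point): Centre (half-way up) of a finished disc: cream ceramic, 62 mm diameter, 18 mm thick (thinner than a blank), 0.14 kg, thin ring mark on top; z is its axis. In a cavity it stands 10 mm out of the block. It starts in the round cavity cav_round2, under the cover; it may be absent.
- finished3_mid (a point): Centre (half-way up) of a finished disc: cream ceramic, 62 mm diameter, 18 mm thick (thinner than a blank), 0.14 kg, thin ring mark on top; z is its axis. In a cavity it stands 10 mm out of the block. It starts on the bench among the blanks; it may be absent.
- finished4_mid (a point): Centre (half-way up) of a finished disc: cream ceramic, 62 mm diameter, 18 mm thick (thinner than a blank), 0.14 kg, thin ring mark on top; z is its axis. In a cavity it stands 10 mm out of the block. It starts on the bench among the blanks; it may be absent.
- blank_round1_mid (a point): Centre (half-way up) of a round blank: a plain cream ceramic disc 62 mm in diameter, 26 mm thick, 0.17 kg; z is its axis. Seated in a cavity it stands 18 mm out of the block. Starts on the bench; it may be absent.
- blank_round2_mid (a point): Centre (half-way up) of a round blank: a plain cream ceramic disc 62 mm in diameter, 26 mm thick, 0.17 kg; z is its axis. Seated in a cavity it stands 18 mm out of the block. Starts on the bench; it may be absent.
- blank_square_mid (a point): Centre (half-way up) of the square blank: a plain cream ceramic block 56 x 56 mm (sides along its x and y), 26 mm thick (z), 0.18 kg. Seated in its cavity it stands 18 mm out of the block. Starts on the bench, turned anyhow; it may be absent.
- jar: Bystander, to be left alone: a white jar with a blue cap, 60 mm across, 95 mm tall, loose on the bench; origin at the centre of its underside.
- dish: Bystander, to be left alone: a low glass dish 80 mm across, 16 mm tall, loose on the bench; origin at the centre of its underside.
Not all that is in view belongs to the job. Leave any orange look-alike of the part that bears blank_round1_mid alone.

How it is judged:
By the outcome, as a careful person would: the job done as asked, in the order asked, and still so for the second after the job is handed in, with the robot touching nothing.
Of finished2, finished3, finished4 only 2 to 3 are there at a start; the rules pass over those that are not, and their reading is None.
Of blank_round1, blank_round2, blank_square only 2 to 3 are there at a start; the rules pass over those that are not, and their reading is None.
At some moment in a run one of blank_round1, blank_round2, blank_square may be knocked a few centimetres aside while the robot is not near it.
It also fails if it takes over 208 s, if anything falls off the work surface, if the arm or the gripper's body presses on something with over 40 N, if the wrist force passes 120 N, or if a joint passes its speed limit or range.

### The arm

A 6-joint arm with a two-finger parallel gripper is mounted at the origin on the work surface. World frame = base frame: x ahead of the robot, y to its left, z up, the work surface at z = 0. Lengths are in mm, angles in degrees, forces in N, time in s.
With the tool pointing down it reaches from about 350 to 850 mm from the base axis. Payload 8.1 kg.
Tool frame: the origin (TCP) lies at the very end of the fingers, on their centre line; the grasp point (between the pads) lies 19 mm behind it (r.grip_depth is the distance from the TCP to the grasp point, in mm); z points along the fingers, y is the direction in which the jaws open and shut (so a half turn about z gives the same grasp; the last joint's range is limited). The gripper opens to 85 mm and grips with 20 to 120 N. Pads are 22 mm wide; open, the fingers measure 114 mm over their backs; the gripper's body (76 mm by 85 mm) begins 54 mm behind the grasp point. The pads swing forward as they close: fully open they stand 13 mm farther back than shut.
Start: joints at [68.159, 7.471, 85.268, -0, 87.261, -4.893], TCP at [174.881, 573.953, 231.292] pointing down, gripper open.
Joint ranges: [-169.43, 169.43], [-51.17, 129.36], [1.28, 143.12], [-76.62, 256.62], [0, 156.53], [-152.29, 152.29]. Speed limits (degrees/s): [136.94, 136.94, 159.86, 180, 180, 180].

### API

Orientations are given as [roll, pitch, yaw] about the fixed x, y, z axes, in that order (R = Rz(yaw) Ry(pitch) Rx(roll)).
In Python, from bench import status, viewer, hand_in, r gives the robot as it stands.
- The arm moves only by the shell command python3 -m crank 'ROWS' [OPENING] [FORCE]. ROWS is a JSON object of lists of equal length, an entry for each row: "slide": the shift along the tool's x, y, z in m, a list of three; "twist": the turn about the tool's z in rad. A call has 1 to 8 rows; each row shifts and turns the commanded pose from where the row before left it, along the tool's axes as they then stand; what a row does not reach is not made up. A row lasts 1/10 s, in which the tool goes at most 50 mm and 8.59 degrees, less where a joint would pass 70% of its speed; a pose out of reach is approached as far as the arm can. A call with a gripper value outside its range is refused whole. OPENING is the closure, from 0 (fully open) to 1 (shut), set as the call begins (- or left out, the last holds). The fingers move at their own pace and stop on an object; FORCE is the grip in N (left out, the last holds). Time passes only in rows, so rows that do not move let the fingers close. It gives the time, the measured TCP pose, the force and the opening at its end, in the units of the state.
- status.sense(): the state, without advancing time (a new reading comes with each control period).
- viewer.snapshot(name): name is "scene" or "top"; returns a dict with "img" (420x560x3 uint8, red, green, blue), "fx", "fy", "cx", "cy" (pixels), "k1" (the pictures are not rectified: a ray, as slopes to the right and down, at radius r is drawn at 1 + k1 r^2 times it, then the intrinsics apply), "R" (3x3) and "t" (3): a world point X has camera coordinates R X + t. Camera axes: x right, y down, z forward; pixel columns grow to the right and rows downward; lengths in mm; the calibration is good to about 2 mm. A picture is of the moment at which its call begins. There is no depth.
- hand_in(): hands the job in, once; it reports no verdict.
The state is a dict: "time": time; "joint_pos": joint angles; "qd": joint speeds; "joint_efforts": joint torques, N m; "tool_pos": TCP position; "tcp_rot": TCP orientation; "ft_force": force on the tool from outside, world axes, zero at the start; "wrist_torque": the same for the moment, N m; "finger_gap": finger opening in mm.
Only numpy, scipy, OpenCV 4.12 (cv2) and the standard library are available. Lean on these libraries where they do the work, as an engineer would, in place of code of your own. Each camera call takes 0.05 s, during which the arm holds its last target.

## Working session

There is one attempt and no reset: what is moved stays moved. The work goes in short steps, Python scripts to look and compute and a shell command to move; the robot and the scene stay as the last step left them, time stands still between calls to the robot, and variables do not carry over. Pictures are saved under pics/ and viewed, and the job is handed in when it is done.

```bash
ls -la; mkdir -p pics; python3 - <<'E'
from bench import status, viewer, r
import cv2
print(status.sense())
for n in("scene","top"):
    s=viewer.snapshot(n); cv2.imwrite(f"pics/{n}0.png",cv2.cvtColor(s["img"],cv2.COLOR_RGB2BGR))
    print(n,{k:(v.tolist() if hasattr(v,'tolist') else v) for k,v in s.items() if k!="img"})
E
```

```text
total 12
drwxr-xr-x  3 agent agent 4096 Dec  6 21:58 .
drwxr-xr-x 23 root  root  4096 Dec  6 21:58 ..
drwxr-xr-x  2 agent agent 4096 Dec  6 21:58 pics
{'time': 0.0, 'joint_pos': array([ 6.81594832e+01,  7.51423365e+00,  8.53291872e+01,  1.40461141e-03,
        8.72618250e+01, -4.89339242e+00]), 'qd': array([-0.02439172,  0.00094602,  0.056686  , -0.04722913,  0.0358213 ,
        0.07078592]), 'joint_efforts': array([-2.97308015e-04, -5.69395351e+01, -5.00554490e+01,  2.78682268e-05,
        1.48103078e-02, -9.00883890e-06]), 'tool_pos': array([174.66228438, 573.44228804, 230.2544337 ]), 'tcp_rot': array([-1.79895257e+02, -1.03754421e-02,  1.63052798e+02]), 'ft_force': array([-0.32657912,  0.28648513, -0.715342  ]), 'wrist_torque': array([ 0.01560141, -0.0025667 , -0.01380339]), 'finger_gap': 85.34128790101315}
scene {'fx': 415.64860166108645, 'fy': 415.64860166108645, 'cx': 276.70063327087655, 'cy': 213.4647039134752, 'k1': -0.06925734093461249, 'R': [[-0.24995850219094956, 0.9680411670668425, 0.02042170527459915], [0.5040083724974814, 0.14809098775349286, -0.8509081147801065], [-0.826738355004107, -0.20239900743348607, -0.5249174546107631]], 't': [128.7173335698453, -191.55667341216662, 1493.4412038175424]}
top {'fx': 475.01368318761723, 'fy': 475.01368318761723, 'cx': 281.9052560977041, 'cy': 201.8169665208064, 'k1': -0.08239613246009375, 'R': [[0.09448772091223893, -0.9955251866282421, -0.0012935940687206614], [-0.9736836340895089, -0.09214382952857418, -0.2084459051793926], [0.2073939519442603, 0.020955129887758026, -0.9780330419921043]], 't': [-43.258794048097535, 532.263385826653, 1181.4703461083902]}
```

View pics/scene0.png

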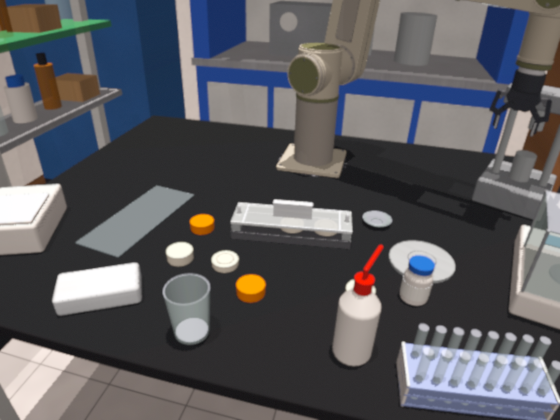

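View pics/top0.png

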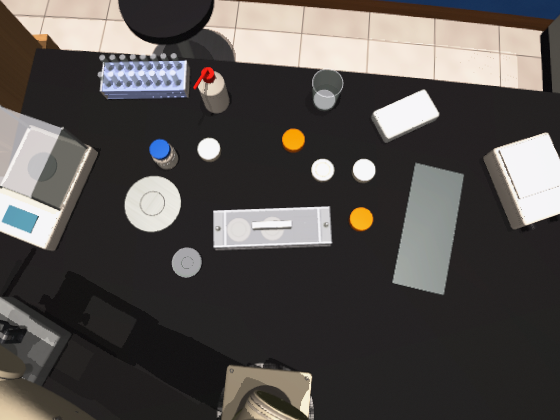

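```bash
cat > h.py <<'E'
import numpy as np, cv2
from bench import status, viewer, r
from scipy.spatial.transform import Rotation as Ro
def K(s): return np.array([[s["fx"],0,s["cx"]],[0,s["fy"],s["cy"]],[0,0,1.]])
def D(s): return np.array([s["k1"],0,0,0.])
def ray(s,uv):
    p=cv2.undistortPoints(np.asarray(uv,float).reshape(-1,1,2),K(s),D(s)).reshape(-1,2)
    d=np.c_[p,np.ones(len(p))]@np.asarray(s["R"]); c=-np.asarray(s["R"]).T@np.asarray(s["t"])
    return c,d
def onz(s,uv,z):
    c,d=ray(s,uv); return c+d*((z-c[2])/d[:,2])[:,None]
def proj(s,X):
    return cv2.projectPoints(np.asarray(X,float).reshape(-1,1,3),cv2.Rodrigues(np.asarray(s["R"]))[0],np.asarray(s["t"]),K(s),D(s))[0].reshape(-1,2)
def save(s,name,box=None,k=1):
    im=cv2.cvtColor(s["img"],cv2.COLOR_RGB2BGR)
    if box: im=im[box[1]:box[3],box[0]:box[2]]
    cv2.imwrite(f"pics/{name}.png",cv2.resize(im,None,fx=k,fy=k,interpolation=cv2.INTER_CUBIC))
def move(dst,yaw=None):
    """rows' total in tool frame: dst world TCP; yaw world (mod 180)"""
    st=status.sense(); R=Ro.from_euler('xyz',st["tcp_rot"],degrees=True)
    print("t",round(st["time"],2),"tcp",st["tool_pos"].round(1),"rpy",st["tcp_rot"].round(2),"F",st["ft_force"].round(1),"gap",round(st["finger_gap"],1),"j6",st["joint_pos"][5].round(1))
    d=R.inv().apply(np.asarray(dst,float)-st["tool_pos"])
    print("slide mm (present tool axes)",d.round(1))
    if yaw is not None:
        dy=(yaw-st["tcp_rot"][2]+90)%180-90
        print("twist about tool z (deg)",round(-dy,2),"rad",round(np.radians(-dy),4))
E
python3 - <<'E'
from h import *
s=viewer.snapshot("top"); save(s,"top1",(110,90,380,280),2.9)
s=viewer.snapshot("scene"); save(s,"scene1",(140,170,440,320),2.6)
E
```

```text
(no output)
```

View pics/top1.png

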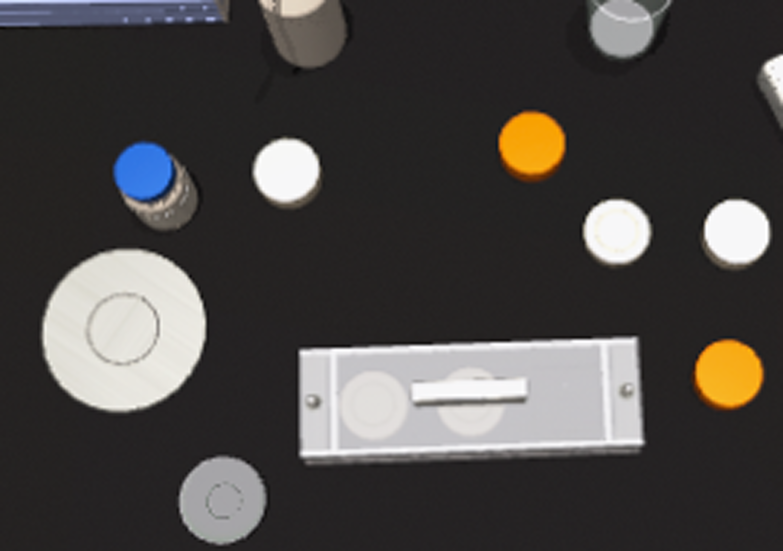

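View pics/scene1.png

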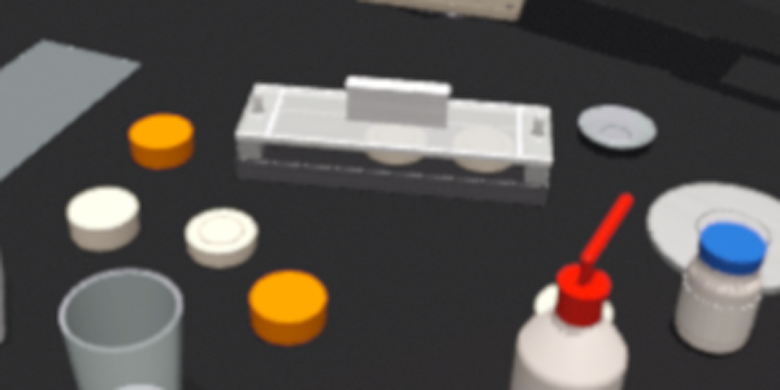

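```bash
cat > meas.py <<'E'
from h import *
def blobs(s,mask,amin=150,box=(110,90,480,310)):
    n,l,st,c=cv2.connectedComponentsWithStats(mask.astype(np.uint8))
    return [(c[i],st[i]) for i in range(1,n) if st[i][4]>amin and box[0]<c[i][0]<box[2] and box[1]<c[i][1]<box[3]],l
E
python3 - <<'E'
from meas import *
s=viewer.snapshot("top"); im=s["img"].astype(int)
print("cam",ray(s,[[280,200]])[0].round(0))
g=im.min(2); hsv=cv2.cvtColor(s["img"],cv2.COLOR_RGB2HSV)
for thr in (150,215,235):
    b,_=blobs(s,g>thr)
    print(thr,[(c.round(1).tolist(),x.tolist()) for c,x in b])
for u,v in [(208,149),(323,170),(364,170),(152,203),(140,190),(430,228),(272,240)]:
    print((u,v),im[v,u])
E
```

```text
cam [ 277.  -19. 1266.]
150 [([324.0, 98.9], [314, 90, 21, 19, 313]), ([405.7, 113.6], [373, 90, 66, 49, 1786]), ([208.4, 148.3], [197, 138, 23, 22, 383]), ([322.4, 169.4], [312, 159, 22, 22, 392]), ([363.6, 169.5], [353, 159, 22, 22, 391]), ([152.3, 203.4], [125, 176, 56, 56, 2430]), ([271.8, 226.6], [213, 206, 119, 42, 4248]), ([413.1, 260.1], [393, 218, 42, 74, 1822]), ([185.9, 262.1], [172, 248, 29, 29, 633])]
215 [([405.7, 113.4], [374, 90, 64, 48, 1679]), ([208.3, 148.3], [198, 139, 22, 20, 345]), ([322.2, 169.2], [312, 159, 22, 21, 355]), ([363.7, 169.2], [353, 159, 22, 21, 366]), ([157.8, 206.5], [125, 177, 55, 54, 1322]), ([155.7, 205.4], [146, 194, 18, 21, 206]), ([271.6, 225.4], [214, 207, 117, 40, 598]), ([271.1, 223.1], [252, 217, 40, 11, 261]), ([238.4, 229.2], [228, 219, 22, 22, 382])]
235 [([405.8, 113.3], [374, 91, 64, 46, 1598]), ([208.4, 148.3], [198, 139, 21, 20, 322]), ([322.4, 169.4], [312, 160, 21, 20, 295]), ([363.8, 169.4], [354, 160, 21, 20, 339]), ([271.5, 223.6], [252, 221, 39, 7, 203])]
(208, 149) [247 247 247]
(323, 170) [247 247 248]
(364, 170) [247 247 248]
(152, 203) [226 225 218]
(140, 190) [220 219 208]
(430, 228) [147 152 150]
(272, 240) [208 205 206]
```

```bash
python3 - <<'E'
from meas import *
s=viewer.snapshot("top"); im=s["img"].astype(int); g=im.min(2)
_,l=blobs(s,g>150)
def rect(mask,z):
    cs=cv2.findContours(mask.astype(np.uint8),cv2.RETR_EXTERNAL,cv2.CHAIN_APPROX_NONE)[0]; c=max(cs,key=cv2.contourArea).reshape(-1,2)
    w=onz(s,c,z)[:,:2].astype(np.float32)
    return cv2.minAreaRect(w),w
for nm,uv,z in [("blankL",(208.3,148.3),26),("fin",(322.3,169.3),18),("blankR",(363.7,169.3),26)]:
    print(nm,onz(s,[uv],z).round(1)[0][:2],end=" "); lab=l[int(uv[1]),int(uv[0])]; q,w=rect(l==lab,z); print(cv2.fitEllipse(w))
q,w=rect(l==l[185,140],10); print("tray",cv2.fitEllipse(w))
q,w=rect(l==l[262,175],16); print("dish",cv2.fitEllipse(w))
m=(abs(im-np.array([147,152,150])).max(2)<25); n,lab=cv2.connectedComponents(m.astype(np.uint8)); q,w=rect(lab==lab[228,430],4); print("mat",q)
# trays ring via small mark
m=l==l[240,272]
q,w=rect(m,50); print("cover box@50",q)
hb=(g>235); n,lab=cv2.connectedComponents(hb.astype(np.uint8)); q,w=rect(lab==lab[224,271],92); print("rib top",q)
print("pins",onz(s,[[110+313/2.9,90+400/2.9],[110+627/2.9,90+390/2.9]],68).round(1))
sv=s; save(s,"die1",(205,195,340,260),5.8)
hs=cv2.cvtColor(s["img"],cv2.COLOR_RGB2HSV)
b,_=blobs(s,(hs[...,0]<25)&(hs[...,1]>150)&(hs[...,2]>120)); print("orange",[onz(s,[c],20).round(0)[0][:2] for c,x in b])
b,_=blobs(s,(hs[...,0]>100)&(hs[...,0]<125)&(hs[...,1]>150)&(hs[...,2]>120)); print("jar",[onz(s,[c],90).round(0)[0][:2] for c,x in b])
E
```

```text
blankL [670.8 223.1] ((670.9536743164062, 222.91920471191406), (59.12032699584961, 60.56296157836914), 78.52400970458984)
fin [642.8 -93.2] ((642.7227783203125, -93.45193481445312), (59.415374755859375, 60.053138732910156), 88.76663970947266)
blankR [ 651.2 -204.9] ((650.878662109375, -204.75352478027344), (58.5544548034668, 60.423065185546875), 86.01374053955078)
tray ((507.18023681640625, 359.0968322753906), (151.5824737548828, 152.0270538330078), 111.40885925292969)
dish ((357.1846008300781, 244.50718688964844), (73.42178344726562, 74.66091918945312), 94.28849792480469)
mat ((513.0357666015625, -394.61468505859375), (136.93035888671875, 338.0013427734375), 81.62859344482422)
cover box@50 ((467.50091552734375, 27.691787719726562), (97.83485412597656, 303.4363098144531), 7.523865222930908)
rib top ((468.2992248535156, 28.164491653442383), (14.087499618530273, 95.34259033203125), 7.571098804473877)
pins [[ 448.1  163.2   68. ]
 [ 483.1 -111.4   68. ]]
orange [array([721.,  -6.]), array([ 516., -206.])]
jar [array([639., 340.])]
```

View pics/die1.png

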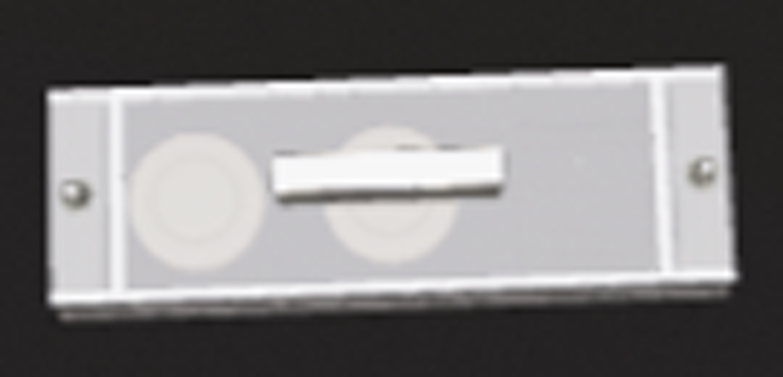

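```bash
python3 - <<'E'
from meas import *
s=viewer.snapshot("scene"); im=s["img"].astype(int); g=im.min(2)
for p,z in [((642.8,-93.2),18),((651,-204.8),26),((468.3,28.2),92),((448.1,163.2),68),((483.1,-111.4),68)]:
    print(p,proj(s,[(*p,z)]).round(1))
for thr in(190,215,235):
  b,_=blobs(s,g>thr,60,(140,170,440,320)); print(thr,[(c.round(1).tolist(),x.tolist()) for c,x in b])
save(s,"sc_die",(225,195,360,250),5.8)
E
```

```text
(642.8, -93.2) [[224.7 257.6]]
(651, -204.8) [[179.1 248.9]]
(468.3, 28.2) [[292.8 201.8]]
(448.1, 163.2) [[346.  213.7]]
(483.1, -111.4) [[238.9 204.8]]
190 [([292.8, 202.6], [274, 200, 39, 7, 144]), ([293.3, 218.0], [231, 203, 121, 29, 1858]), ([376.0, 214.6], [366, 212, 21, 7, 79]), ([178.9, 250.0], [167, 243, 25, 15, 312]), ([422.5, 257.3], [390, 242, 64, 38, 1245]), ([224.5, 258.7], [212, 251, 26, 16, 334]), ([359.6, 304.1], [341, 280, 39, 39, 820])]
215 [([292.5, 202.5], [274, 200, 38, 6, 117]), ([298.6, 219.2], [233, 203, 118, 29, 830]), ([178.9, 249.9], [167, 243, 25, 15, 287]), ([224.5, 258.7], [213, 251, 25, 16, 301]), ([363.6, 307.5], [354, 297, 20, 20, 301])]
235 [([292.5, 202.5], [274, 200, 38, 6, 89]), ([178.9, 249.9], [168, 244, 23, 13, 232]), ([224.6, 258.0], [218, 254, 14, 8, 82])]
```

View pics/sc_die.png

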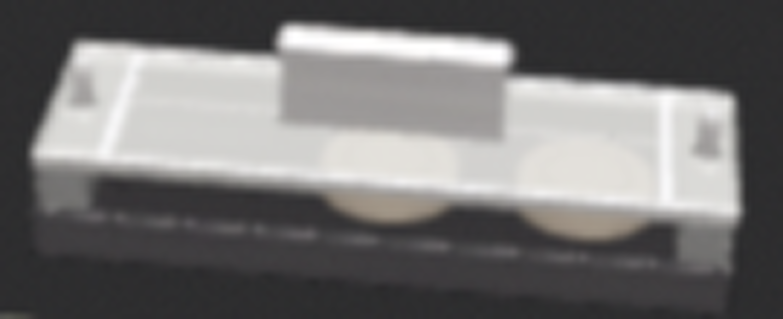

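```bash
python3 -c "
from h import *
move((468,28,150),97.5)"; python3 -m crank --help 2>&1 | head -20
```

```text
t 0.35 tcp [174.8 573.8 231. ] rpy [-179.97   -0.    163.05] F [-0.4 -0.2 -0.7] gap 86.0 j6 -4.9
slide mm (present tool axes) [-439.6 -436.6   81.2]
twist about tool z (deg) 65.55 rad 1.1441
invalid input: not JSON, or not a number
```

```bash
python3 -m crank '{"slide":[[-0.03,-0.03,0],[-0.03,-0.03,0.006],[-0.03,-0.03,0.006],[-0.03,-0.03,0.006],[-0.03,-0.03,0.006],[-0.03,-0.03,0.006],[-0.03,-0.03,0.006],[-0.03,-0.03,0.006]],"twist":[0,0,0,0,0,0,0,0]}' 0 60
python3 -m crank '{"slide":[[-0.03,-0.03,0.006],[-0.03,-0.03,0.006],[-0.03,-0.03,0.006],[-0.03,-0.03,0.006],[-0.03,-0.03,0.006],[-0.03,-0.03,0.006],[-0.0196,-0.0166,0.003],[0,0,0]],"twist":[0,0,0,0,0,0,0,0]}'
python3 -m crank '{"slide":[[0,0,0],[0,0,0],[0,0,0],[0,0,0],[0,0,0],[0,0,0],[0,0,0],[0,0,0]],"twist":[0.143,0.143,0.143,0.143,0.143,0.143,0.143,0.143]}'
python3 -m crank '{"slide":[[0,0,0],[0,0,0],[0,0,0]],"twist":[0,0,0]}'
python3 -c "
from h import *
move((468,28,56),97.5)"
```

```text
time: 1.15
tool_pos: [335.0, 272.9, 189.3]
tcp_rot: [180.0, 0.0, 163.1]
ft_force: [0.7, 0.8, 0.8]
finger_gap: 85.6
time: 1.95
tool_pos: [469.0, 25.4, 149.9]
tcp_rot: [-180.0, 0.0, 162.8]
ft_force: [-0.8, -0.4, -0.8]
finger_gap: 85.8
time: 2.75
tool_pos: [467.8, 29.0, 150.5]
tcp_rot: [180.0, -0.0, 97.2]
ft_force: [-0.0, 1.1, 0.6]
finger_gap: 85.4
time: 3.05
tool_pos: [468.0, 28.5, 150.4]
tcp_rot: [180.0, -0.0, 97.7]
ft_force: [-0.6, -0.4, -0.4]
finger_gap: 85.9
t 3.05 tcp [468.   28.5 150.4] rpy [180.    -0.    97.72] F [-0.6 -0.4 -0.4] gap 85.9 j6 -10.5
slide mm (present tool axes) [-0.5 -0.1 94.4]
twist about tool z (deg) 0.22 rad 0.0039
```

```bash
python3 -m crank '{"slide":[[0,0,0.03],[0,0,0.03],[0,0,0.02],[0,0,0.008],[0,0,0.006],[0,0,0]],"twist":[0,0,0,0,0,0]}'
python3 -c "
from h import *
s=viewer.snapshot('scene'); save(s,'g1',(200,130,400,260),4)"
```

```text
time: 3.65
tool_pos: [468.2, 28.2, 56.3]
tcp_rot: [-180.0, -0.0, 97.5]
ft_force: [0.9, -0.6, 0.1]
finger_gap: 85.4
```

View pics/g1.png

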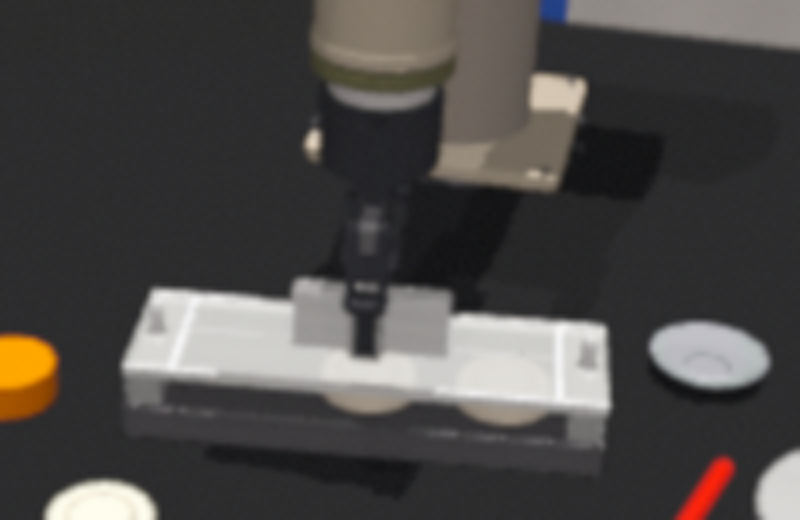

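The jaws straddle the rib at its middle (finger near crop px 365,340, rib 295–450). Closing.

```bash
python3 -m crank '{"slide":[[0,0,0],[0,0,0],[0,0,0],[0,0,0],[0,0,0],[0,0,0]],"twist":[0,0,0,0,0,0]}' 1 60
python3 -m crank '{"slide":[[0,0,0],[0,0,0],[0,0,0],[0,0,0]],"twist":[0,0,0,0]}'
python3 -c "
from h import *
move((468,28,56),97.5); print(status.sense()['wrist_torque'])"
```

```text
time: 4.3
tool_pos: [468.3, 28.2, 56.6]
tcp_rot: [180.0, 0.0, 97.5]
ft_force: [-0.9, 0.0, 4.1]
finger_gap: 15.5
time: 4.7
tool_pos: [468.3, 28.2, 56.6]
tcp_rot: [180.0, 0.0, 97.5]
ft_force: [-2.3, 0.0, 4.7]
finger_gap: 14.9
t 4.7 tcp [468.3  28.2  56.6] rpy [1.7998e+02 1.0000e-02 9.7510e+01] F [-2.3  0.   4.7] gap 14.9 j6 -10.3
slide mm (present tool axes) [-0.1 -0.3  0.6]
twist about tool z (deg) 0.01 rad 0.0002
[-0.07219702  0.28624792  0.03316556]
```

```bash
python3 -m crank '{"slide":[[0,0,-0.003],[0,0,-0.004],[0,0,-0.005],[0,0,-0.005],[0,0,-0.005],[0,0,-0.006],[0,0,-0.006],[0,0,0]],"twist":[0,0,0,0,0,0,0,0]}'
python3 -m crank '{"slide":[[0,0,-0.01],[0,0,-0.015],[0,0,-0.02],[0,0,-0.02],[0,0,-0.015],[0,0,0]],"twist":[0,0,0,0,0,0]}'
python3 -c "
from h import *
s=viewer.snapshot('scene'); save(s,'g2',(180,80,420,260),3.3)
move((513,-394.6,130),-8.4)"
```

```text
time: 5.5
tool_pos: [469.0, 28.1, 91.6]
tcp_rot: [179.9, 0.0, 97.5]
ft_force: [1.5, -0.5, -3.5]
finger_gap: 15.2
time: 6.1
tool_pos: [469.8, 28.1, 173.2]
tcp_rot: [179.7, 0.0, 97.5]
ft_force: [0.2, 0.1, -3.6]
finger_gap: 15.6
t 6.15 tcp [469.   28.1 171.4] rpy [1.7986e+02 3.0000e-02 9.7510e+01] F [-0.4  0.  -3.8] gap 15.4 j6 -10.3
slide mm (present tool axes) [-424.8  -11.7   41.6]
twist about tool z (deg) -74.09 rad -1.2932
```

View pics/g2.png

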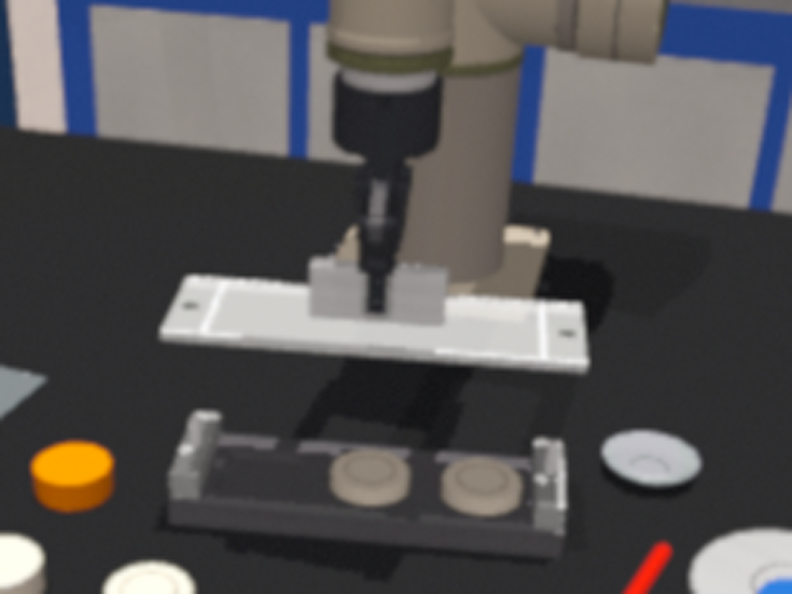

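```bash
python3 -m crank '{"slide":[[0,0,0],[0,0,0],[0,0,0],[0,0,0],[0,0,0],[0,0,0],[0,0,0],[0,0,0]],"twist":[0.06,0.12,0.13,0.13,0.13,0.13,0.13,0.13]}'
python3 -m crank '{"slide":[[0,0,0],[0,0,0],[0,0,0],[0,0,0],[0,0,0],[0,0,0],[0,0,0],[0,0,0]],"twist":[0.13,0.13,0.13,0.13,0.13,0.13,0.109,0]}'
python3 -c "
from h import *
move((513,-394.6,120),-8.4)"
```

```text
time: 6.95
tool_pos: [467.2, 28.2, 168.6]
tcp_rot: [-179.9, 0.1, 42.2]
ft_force: [-0.5, 1.3, -2.9]
finger_gap: 15.4
time: 7.75
tool_pos: [467.2, 28.2, 168.7]
tcp_rot: [180.0, 0.1, -8.5]
ft_force: [1.0, 0.6, -3.5]
finger_gap: 15.5
t 7.75 tcp [467.2  28.2 168.7] rpy [ 1.7999e+02  1.4000e-01 -8.5300e+00] F [ 1.   0.6 -3.5] gap 15.5 j6 95.7
slide mm (present tool axes) [108.1 411.3  48.6]
twist about tool z (deg) -0.13 rad -0.0023
```

```bash
python3 -m crank '{"slide":[[0.006,0.022,0],[0.0105,0.04,0],[0.0105,0.04,0],[0.0105,0.04,0],[0.0105,0.04,0],[0.0105,0.04,0],[0.0105,0.04,0],[0.0105,0.04,0.006]],"twist":[0,0,0,0,0,0,0,0]}'
python3 -m crank '{"slide":[[0.0105,0.04,0.01],[0.0105,0.04,0.01],[0.005,0.02,0.01],[0.0026,0.0093,0.01],[0,0,0],[0,0,0],[0,0,0]],"twist":[0,0,0,0,0,0,0]}'
python3 -c "
from h import *
s=viewer.snapshot('top'); save(s,'m1')
move((513,-394.6,60),-8.4)"
```

```text
time: 8.55
tool_pos: [502.5, -284.0, 164.1]
tcp_rot: [180.0, -0.0, -8.2]
ft_force: [1.2, 0.4, -3.5]
finger_gap: 15.3
time: 9.25
tool_pos: [515.2, -393.4, 124.8]
tcp_rot: [-180.0, -0.0, -8.3]
ft_force: [0.3, -0.8, -3.5]
finger_gap: 15.2
t 9.3 tcp [ 515.3 -393.5  125.1] rpy [ 1.7998e+02 -5.0000e-02 -8.3300e+00] F [ 0.4 -0.3 -4.1] gap 15.1 j6 56.4
slide mm (present tool axes) [-2.2  1.4 65.1]
twist about tool z (deg) 0.07 rad 0.0013
```

View pics/m1.png

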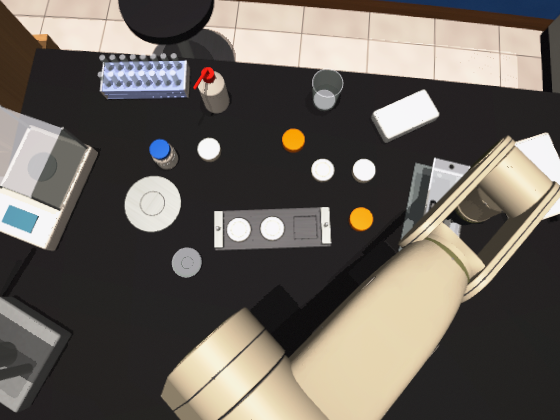

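```bash
python3 -m crank '{"slide":[[-0.0022,0.0014,0.015],[0,0,0.025],[0,0,0.025],[0,0,0.02],[0,0,0.01],[0,0,0.005],[0,0,0.003],[0,0,0]],"twist":[0,0,0,0,0,0,0,0]}'
python3 -c "
from h import *
move((513,-394.6,16.6),-8.4)"
```

```text
time: 10.1
tool_pos: [512.8, -395.9, 22.0]
tcp_rot: [180.0, -0.1, -8.4]
ft_force: [-0.7, 0.9, -3.6]
finger_gap: 15.6
t 10.1 tcp [ 512.8 -395.9   22. ] rpy [ 1.7996e+02 -6.0000e-02 -8.4300e+00] F [-0.7  0.9 -3.6] gap 15.6 j6 56.2
slide mm (present tool axes) [ 0.  -1.4  5.4]
twist about tool z (deg) -0.03 rad -0.0005
```

```bash
python3 -m crank '{"slide":[[0,-0.0014,0.002],[0,0,0.002],[0,0,0.0012],[0,0,0]],"twist":[0,0,0,0]}'
python3 -c "
from h import *
s=viewer.snapshot('scene'); save(s,'m2',(60,130,260,270),4)
move((513,-394.6,16.6),-8.4)"
```

```text
time: 10.5
tool_pos: [512.9, -394.4, 16.7]
tcp_rot: [180.0, -0.0, -8.4]
ft_force: [-0.8, 0.1, -0.5]
finger_gap: 15.3
t 10.55 tcp [ 512.8 -394.5   16.7] rpy [ 1.7998e+02 -4.0000e-02 -8.4300e+00] F [0.  0.7 0.2] gap 15.4 j6 56.3
slide mm (present tool axes) [0.2 0.1 0.1]
twist about tool z (deg) -0.03 rad -0.0006
```

View pics/m2.png

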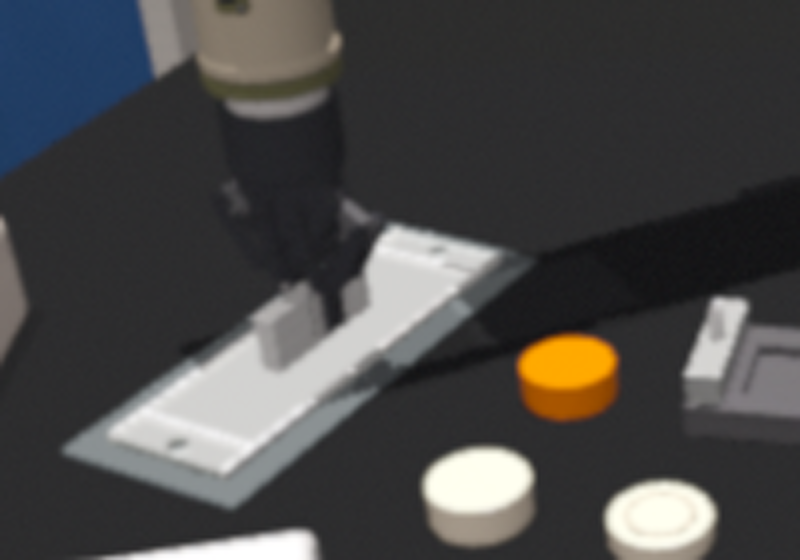

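```bash
python3 -m crank '{"slide":[[0,0,0],[0,0,0],[0,0,0],[0,0,0],[0,0,0],[0,0,-0.01],[0,0,-0.03],[0,0,-0.04]],"twist":[0,0,0,0,0,0,0,0]}' 0
python3 -m crank '{"slide":[[0,0,-0.03],[0,0,-0.03],[0,0,-0.01],[0,0,0]],"twist":[0,0,0,0]}'
python3 -c "
from h import *
move((642.8,-93.3,150),97.5)"
```

```text
time: 11.35
tool_pos: [511.0, -392.9, 94.9]
tcp_rot: [-179.8, 0.2, -8.4]
ft_force: [0.6, -0.8, 0.2]
finger_gap: 85.3
time: 11.75
tool_pos: [513.6, -395.2, 168.9]
tcp_rot: [179.9, -0.2, -8.4]
ft_force: [-0.3, -0.1, -0.2]
finger_gap: 85.1
t 11.75 tcp [ 513.6 -395.2  168.9] rpy [179.85  -0.22  -8.43] F [-0.3 -0.1 -0.2] gap 85.1 j6 56.3
slide mm (present tool axes) [  83.4 -317.6   18.4]
twist about tool z (deg) 74.07 rad 1.2927
```

```bash
python3 -m crank '{"slide":[[0.0104,-0.0397,0.002],[0.0104,-0.0397,0.002],[0.0104,-0.0397,0.002],[0.0104,-0.0397,0.002],[0.0104,-0.0397,0.002],[0.0104,-0.0397,0.003],[0.0104,-0.0397,0.003],[0.0104,-0.0397,0.003]],"twist":[0,0,0,0,0,0,0,0]}'
python3 -m crank '{"slide":[[0,0,0],[0,0,0],[0,0,0]],"twist":[0,0,0]}'
python3 -c "
from meas import *
s=viewer.snapshot('top'); g=s['img'].min(2)
b,_=blobs(s,g>200); print([(c.round(1).tolist(),x.tolist()) for c,x in b])
save(s,'t3')
move((642.8,-93.3,10),None)"
```

```text
time: 12.55
tool_pos: [640.5, -90.3, 144.2]
tcp_rot: [-180.0, 0.2, -8.4]
ft_force: [1.2, 0.1, -0.0]
finger_gap: 85.1
time: 12.85
tool_pos: [640.4, -93.0, 145.6]
tcp_rot: [180.0, 0.1, -8.5]
ft_force: [0.3, 0.4, -1.1]
finger_gap: 85.1
[([406.8, 113.5], [379, 90, 60, 48, 1642]), ([208.4, 148.2], [198, 138, 22, 21, 356]), ([368.9, 170.7], [363, 160, 12, 20, 160]), ([430.3, 226.4], [402, 170, 54, 117, 802]), ([152.4, 203.6], [125, 177, 56, 54, 2221]), ([434.3, 224.5], [429, 206, 12, 38, 216]), ([218.0, 228.6], [215, 211, 7, 36, 231]), ([238.1, 229.0], [227, 218, 23, 23, 414])]
t 12.9 tcp [640.6 -93.4 146.1] rpy [ 1.7998e+02  8.0000e-02 -8.5100e+00] F [ 0.1 -0.4  0.5] gap 85.2 j6 85.7
slide mm (present tool axes) [  2.3  -0.5 136.1]
```

View pics/t3.png

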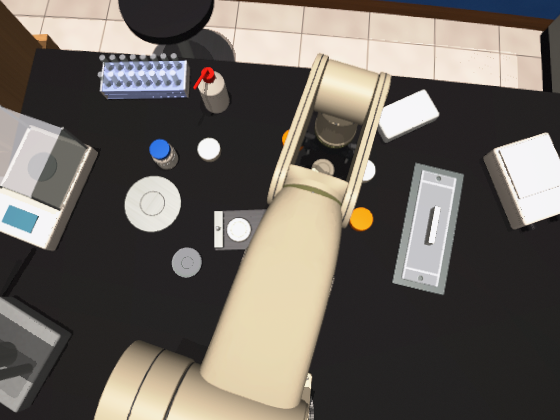

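```bash
python3 -m crank '{"slide":[[0.0023,-0.0005,0.03],[0,0,0.04],[0,0,0.04],[0,0,0.02],[0,0,0.008],[0,0,0.004],[0,0,0]],"twist":[0,0,0,0,0,0,0]}'
python3 -m crank '{"slide":[[0,0,0],[0,0,0],[0,0,0],[0,0,0],[0,0,0]],"twist":[0,0,0,0,0]}' 1 20
python3 -c "
from h import *
s=viewer.snapshot('scene'); save(s,'f1',(130,170,330,310),4)
move((642.8,-93.3,4),None)"
```

```text
time: 13.6
tool_pos: [644.4, -93.0, 6.0]
tcp_rot: [180.0, -0.1, -8.5]
ft_force: [-0.2, -0.8, -0.9]
finger_gap: 85.1
time: 14.1
tool_pos: [645.2, -92.6, 7.4]
tcp_rot: [180.0, -0.2, -8.4]
ft_force: [-1.3, -0.9, 5.1]
finger_gap: 60.8
t 14.15 tcp [645.2 -92.6   7.4] rpy [179.97  -0.18  -8.43] F [-1.  -0.   5.6] gap 60.6 j6 85.8
slide mm (present tool axes) [-2.3  1.1  3.4]
```

View pics/f1.png

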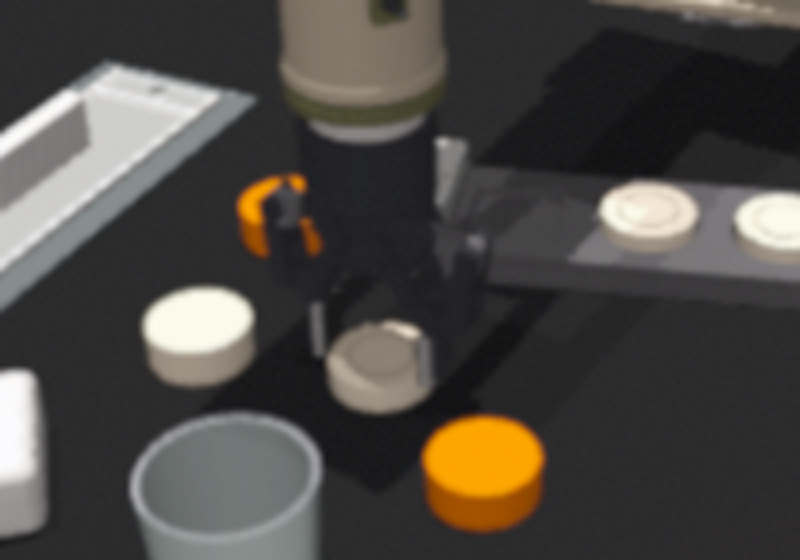

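```bash
python3 -m crank '{"slide":[[0,0,0],[0,0,0],[0,0,0],[0,0,0],[0,0,0]],"twist":[0,0,0,-0.1,-0.14]}' 0
python3 -m crank '{"slide":[[0,0,0],[0,0,0],[0,0,0],[0,0,0],[0,0,0],[0,0,0],[0,0,0],[0,0,0]],"twist":[-0.14,-0.14,-0.14,-0.14,-0.14,-0.14,-0.14,-0.14]}' 
python3 -m crank '{"slide":[[0,0,0],[0,0,0],[0,0,0]],"twist":[-0.14,-0.071,0]}' 
python3 -m crank '{"slide":[[0,0,0],[0,0,0],[0,0,0],[0,0,0],[0,0,0],[0,0,0]],"twist":[0,0,0,0,0,0]}' 1 50
python3 -c "
from h import *
move((642.8,-93.3,4),None)"
```

```text
time: 14.65
tool_pos: [643.7, -92.0, 5.0]
tcp_rot: [-180.0, 0.0, 5.6]
ft_force: [0.1, 0.1, -0.2]
finger_gap: 85.1
time: 15.45
tool_pos: [643.7, -92.0, 5.0]
tcp_rot: [-180.0, 0.0, 69.8]
ft_force: [-0.1, 0.0, 0.2]
finger_gap: 85.5
time: 15.75
tool_pos: [643.7, -92.0, 5.0]
tcp_rot: [-180.0, -0.0, 81.6]
ft_force: [-0.2, 0.0, 0.7]
finger_gap: 85.5
time: 16.35
tool_pos: [644.2, -92.2, 5.7]
tcp_rot: [180.0, 0.0, 81.5]
ft_force: [-1.3, 0.8, 4.5]
finger_gap: 59.7
t 16.35 tcp [644.2 -92.2   5.7] rpy [179.95   0.    81.54] F [-1.3  0.8  4.5] gap 59.7 j6 -4.2
slide mm (present tool axes) [-1.3 -1.2  1.7]
```

```bash
python3 -m crank '{"slide":[[0,0,-0.005],[0,0,-0.02],[0,0,-0.03],[0,0,-0.03],[0,0,-0.02],[0,0,0],[0,0,0]],"twist":[0,0,0,0,0,0,0]}'
python3 -c "
from h import *
s=viewer.snapshot('scene'); save(s,'f2',(130,130,330,290),4)
move((507.2,359.1,110),None)"
```

```text
time: 17.05
tool_pos: [643.6, -92.0, 109.6]
tcp_rot: [-180.0, -0.0, 81.6]
ft_force: [-0.1, 1.1, -1.9]
finger_gap: 59.7
t 17.1 tcp [642.8 -91.9 108.3] rpy [-1.7986e+02 -1.0000e-02  8.1570e+01] F [ 0.1  0.4 -1.4] gap 59.2 j6 -4.2
slide mm (present tool axes) [ 426.2 -200.2   -1.2]
```

View pics/f2.png

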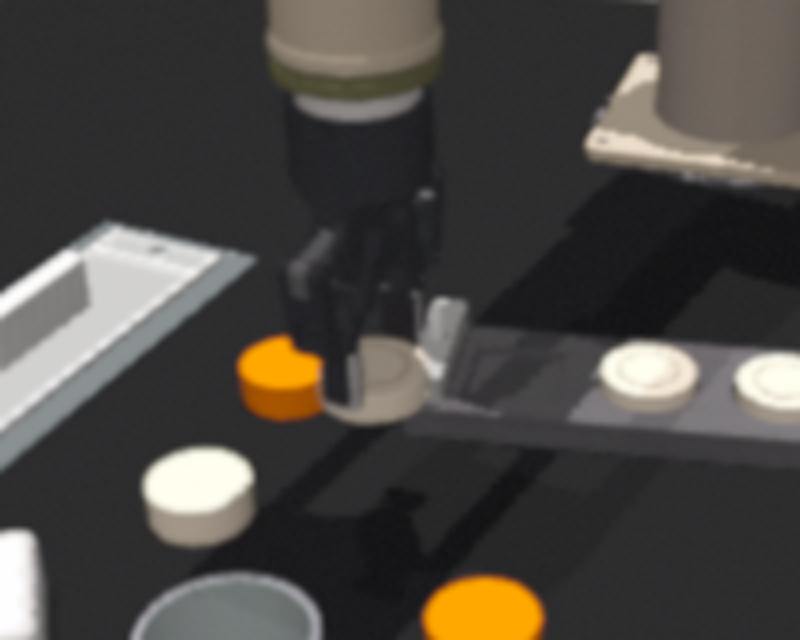

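```bash
python3 -m crank '{"slide":[[0.02,-0.01,0],[0.0387,-0.0182,0],[0.0387,-0.0182,0],[0.0387,-0.0182,0],[0.0387,-0.0182,0],[0.0387,-0.0182,0],[0.0387,-0.0182,0],[0.0387,-0.0182,0]],"twist":[0,0,0,0,0,0,0,0]}'
python3 -m crank '{"slide":[[0.0387,-0.0182,0],[0.0387,-0.0182,0],[0.0387,-0.0182,0],[0.019,-0.0082,0],[0,0,0],[0,0,0]],"twist":[0,0,0,0,0,0]}'
python3 -c "
from h import *
s=viewer.snapshot('top'); save(s,'p1')
move((507.2,359.1,22),None)"
```

```text
time: 17.9
tool_pos: [548.2, 216.9, 107.5]
tcp_rot: [-179.8, 0.1, 81.6]
ft_force: [0.3, 0.1, -2.6]
finger_gap: 59.6
time: 18.5
tool_pos: [506.9, 358.1, 107.8]
tcp_rot: [-179.9, 0.1, 81.6]
ft_force: [-0.1, 0.0, -1.9]
finger_gap: 59.3
t 18.55 tcp [507.4 357.5 108.2] rpy [-1.7988e+02  1.3000e-01  8.1580e+01] F [ 0.6  0.4 -1.6] gap 59.9 j6 38.9
slide mm (present tool axes) [ 1.8 -0.3 86.2]
```

View pics/p1.png

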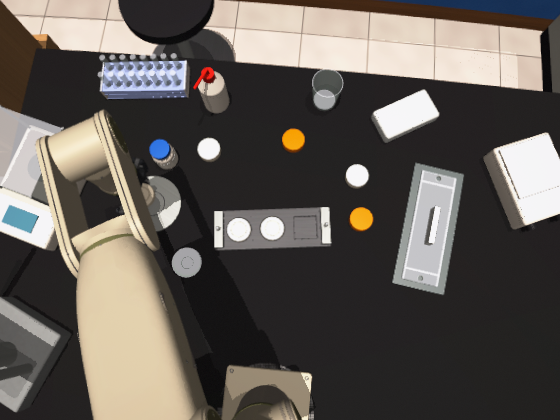

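```bash
python3 -m crank '{"slide":[[0.0018,-0.0003,0.015],[0,0,0.03],[0,0,0.025],[0,0,0.01],[0,0,0.006],[0,0,0.002],[0,0,0],[0,0,0]],"twist":[0,0,0,0,0,0,0,0]}'
python3 -c "
from h import *
move((507.2,359.1,15.7),None)"
```

```text
time: 19.35
tool_pos: [509.1, 361.0, 23.5]
tcp_rot: [179.9, -0.1, 81.6]
ft_force: [-0.1, -0.7, -1.6]
finger_gap: 59.8
t 19.35 tcp [509.1 361.   23.5] rpy [ 1.799e+02 -8.000e-02  8.157e+01] F [-0.1 -0.7 -1.6] gap 59.8 j6 39.1
slide mm (present tool axes) [-2.1 -1.6  7.8]
```

```bash
python3 -m crank '{"slide":[[-0.0015,-0.001,0.002],[0,0,0.002],[0,0,0],[0,0,0]],"twist":[0,0,0,0]}'
python3 -c "
from h import *
move((507.2,359.1,15.7),None)"
```

```text
time: 19.75
tool_pos: [506.8, 359.1, 18.0]
tcp_rot: [-180.0, 0.0, 81.6]
ft_force: [-0.2, 0.4, -1.3]
finger_gap: 59.7
t 19.75 tcp [506.8 359.1  18. ] rpy [-179.99    0.     81.58] F [-0.2  0.4 -1.3] gap 59.7 j6 39.0
slide mm (present tool axes) [0.1 0.4 2.3]
```

```bash
python3 -m crank '{"slide":[[0,0,0.001],[0,0,0.001],[0,0,0],[0,0,0]],"twist":[0,0,0,0]}'
python3 -m crank '{"slide":[[0,0,0.001],[0,0,0],[0,0,0]],"twist":[0,0,0]}'
python3 -c "
from h import *
move((507.2,359.1,15.7),None)"
```

```text
time: 20.15
tool_pos: [506.8, 359.1, 16.0]
tcp_rot: [-180.0, 0.0, 81.6]
ft_force: [0.4, -0.2, -1.8]
finger_gap: 59.3
time: 20.45
tool_pos: [507.0, 359.2, 15.7]
tcp_rot: [180.0, -0.0, 81.6]
ft_force: [-2.6, -2.8, 6.0]
finger_gap: 59.4
t 20.45 tcp [507.  359.2  15.7] rpy [ 1.7999e+02 -1.0000e-02  8.1580e+01] F [-2.6 -2.8  6. ] gap 59.4 j6 39.0
slide mm (present tool axes) [-0.1  0.2 -0. ]
```

```bash
python3 -m crank '{"slide":[[0,0,0],[0,0,0],[0,0,0],[0,0,0],[0,0,-0.01],[0,0,-0.03],[0,0,-0.04],[0,0,-0.03]],"twist":[0,0,0,0,0,0,0,0]}' 0
python3 -m crank '{"slide":[[-0.03,0.01,0],[-0.04,0.01,0],[-0.04,0.01,0],[-0.04,0.01,0],[-0.03,0.01,0],[0,0,0],[0,0,0]],"twist":[0,0,0,-0.09,-0.09,-0.098,0]}'
python3 -c "
from meas import *
s=viewer.snapshot('top'); g=s['img'].min(2)
b,_=blobs(s,g>235); print([(c.round(1).tolist(),x.tolist()) for c,x in b])
save(s,'t4',(110,130,390,270),2.85)
move((450,115,110),97.5)"
```

```text
time: 21.25
tool_pos: [507.5, 359.5, 128.2]
tcp_rot: [179.9, -0.1, 81.6]
ft_force: [0.7, 0.5, -0.3]
finger_gap: 85.2
time: 21.95
tool_pos: [533.3, 173.4, 126.0]
tcp_rot: [179.9, -0.0, 97.5]
ft_force: [0.2, 1.2, -0.4]
finger_gap: 85.5
[([405.8, 113.3], [374, 91, 64, 46, 1594]), ([356.9, 174.9], [347, 165, 21, 21, 343]), ([434.2, 224.4], [429, 206, 11, 37, 193]), ([240.6, 229.1], [234, 219, 16, 22, 260]), ([272.0, 227.8], [262, 218, 21, 21, 343])]
t 22.0 tcp [533.1 174.1 125.9] rpy [ 1.7995e+02 -2.0000e-02  9.7340e+01] F [-0.7  0.3 -0.4] gap 85.6 j6 5.5
slide mm (present tool axes) [-48.1 -90.   15.8]
twist about tool z (deg) -0.16 rad -0.0028
```

View pics/t4.png

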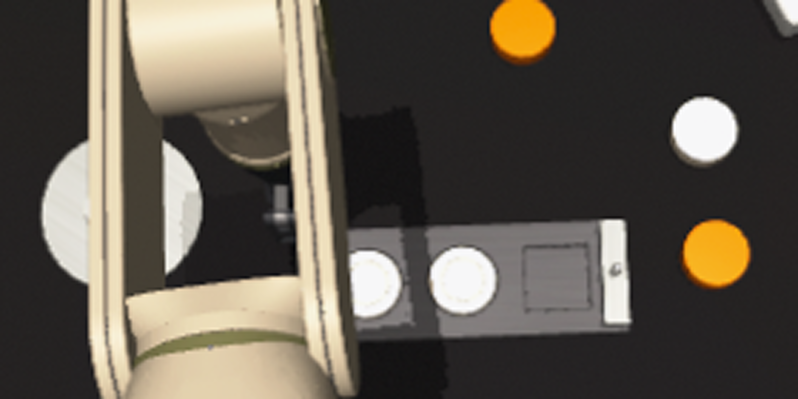

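```bash
python3 - <<'E'
from meas import *
s=viewer.snapshot('top'); im=cv2.cvtColor(cv2.imread('pics/m1.png'),cv2.COLOR_BGR2RGB)
g=im.min(2)
for thr in(215,235):
    b,l=blobs(s,g>thr,60)
    for c,x in b:
        if 215<c[0]<340 and c[1]>200: print(thr,c.round(1),x, "z32",onz(s,[c],32)[0][:2].round(1),"z44",onz(s,[c],44)[0][:2].round(1))
s2=dict(s); s2["img"]=im; save(s2,"m1die",(205,195,340,260),5.8)
E
```

```text
215 [325.4 225.5] [322 208   8  35 218] z32 [ 486.5 -112.2] z44 [ 484.5 -111.3]
215 [218.  218.7] [215 212   7  15 101] z32 [477.7 171.4] z44 [475.8 169.5]
215 [271.7 227.8] [261 217  23  22 396] z32 [467.2  27.8] z44 [465.3  27.3]
215 [238.2 229. ] [227 218  23  23 406] z32 [455.5 115. ] z44 [453.8 113.7]
215 [218.1 238.1] [215 228   7  19 117] z32 [426.6 165. ] z44 [425.1 163.3]
235 [238.2 229.2] [228 219  22  22 349] z32 [455. 115.] z44 [453.3 113.7]
235 [271.8 227.9] [261 218  22  21 352] z32 [466.9  27.4] z44 [465.1  27. ]
```

View pics/m1die.png

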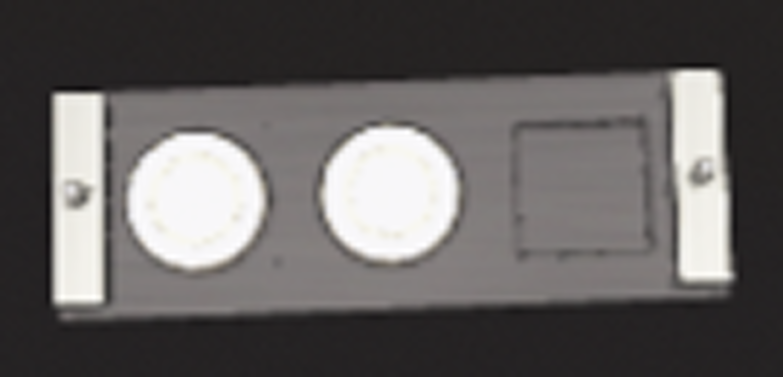

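```bash
python3 -m crank '{"slide":[[-0.0217,-0.039,0],[-0.0217,-0.039,0],[0,0,0],[0,0,0],[0,0,0]],"twist":[0,0,0,0,0]}'
python3 -c "
from meas import *
move((455.5,115,60),97.5)"
```

```text
time: 22.55
tool_pos: [462.3, 122.0, 126.2]
tcp_rot: [179.9, -0.0, 97.5]
ft_force: [0.2, 0.2, 0.2]
finger_gap: 85.6
t 22.55 tcp [462.3 122.  126.2] rpy [ 1.7986e+02 -1.0000e-02  9.7490e+01] F [0.2 0.2 0.2] gap 85.6 j6 1.1
slide mm (present tool axes) [-6.1 -7.8 66.1]
twist about tool z (deg) -0.01 rad -0.0002
```

```bash
python3 -m crank '{"slide":[[-0.0061,-0.0078,0.02],[0,0,0.03],[0,0,0.025],[0,0,0.015],[0,0,0.006],[0,0,0],[0,0,0]],"twist":[0,0,0,0,0,0,0]}'
python3 -c "
from meas import *
move((455.5,115,25),97.5)"
```

```text
time: 23.25
tool_pos: [455.4, 114.5, 30.1]
tcp_rot: [179.9, -0.0, 97.5]
ft_force: [-0.6, 0.2, 0.2]
finger_gap: 85.5
t 23.25 tcp [455.4 114.5  30.1] rpy [179.92  -0.    97.52] F [-0.6  0.2  0.2] gap 85.5 j6 0.3
slide mm (present tool axes) [0.5 0.2 5.1]
twist about tool z (deg) 0.02 rad 0.0004
```

```bash
python3 -m crank '{"slide":[[0,0,0.003],[0,0,0.0025],[0,0,0],[0,0,0]],"twist":[0,0,0,0]}'
python3 -m crank '{"slide":[[0,0,0],[0,0,0],[0,0,0],[0,0,0],[0,0,0],[0,0,0]],"twist":[0,0,0,0,0,0]}' 1 20
python3 -c "
from meas import *
s=viewer.snapshot('scene'); save(s,'d1',(240,130,400,250),5)
move((455.5,115,25),97.5)"
```

```text
time: 23.65
tool_pos: [454.2, 114.1, 23.7]
tcp_rot: [180.0, 0.0, 97.5]
ft_force: [-0.6, -0.3, -0.2]
finger_gap: 85.6
time: 24.25
tool_pos: [455.1, 114.2, 24.3]
tcp_rot: [179.9, -0.0, 97.5]
ft_force: [2.5, 0.3, 5.6]
finger_gap: 60.2
t 24.3 tcp [455.1 114.2  24.3] rpy [179.89   0.    97.5 ] F [ 2.7 -0.5  5.6] gap 60.0 j6 0.3
slide mm (present tool axes) [ 0.8  0.5 -0.7]
twist about tool z (deg) 0.0 rad 0.0001
```

View pics/d1.png

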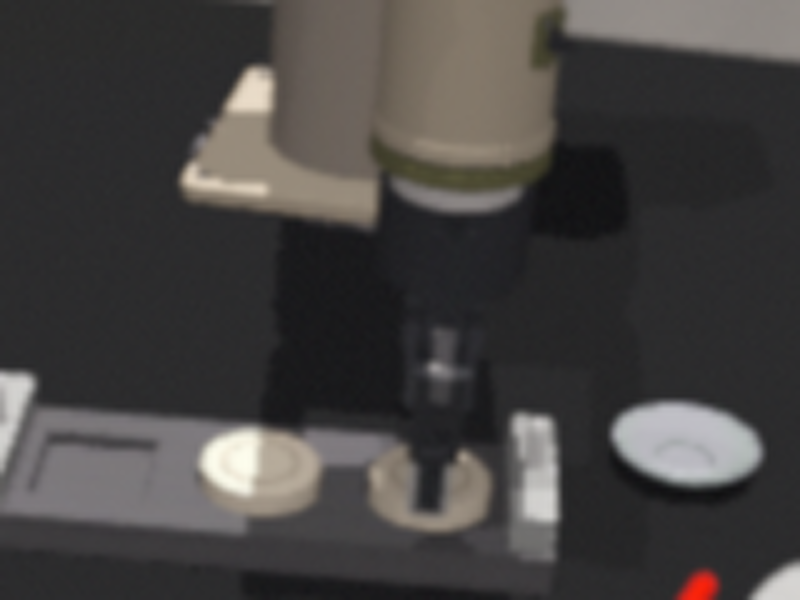

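```bash
python3 -m crank '{"slide":[[0,0,0],[0,0,-0.003],[0,0,-0.004],[0,0,-0.006],[0,0,-0.02],[0,0,-0.03],[0,0,-0.03],[0,0,0]],"twist":[0,0,0,0,0,0,0,0]}' 1 60
python3 -c "
from meas import *
s=viewer.snapshot('scene'); save(s,'d2',(240,110,400,250),5)
move((507.2,359.1,118),None)"
```

```text
time: 25.1
tool_pos: [456.0, 114.4, 120.3]
tcp_rot: [179.7, -0.0, 97.5]
ft_force: [0.7, -0.2, -2.3]
finger_gap: 57.5
t 25.15 tcp [454.9 114.2 118.1] rpy [179.87  -0.    97.51] F [ 0.3 -0.7 -1.1] gap 57.1 j6 0.3
slide mm (present tool axes) [236.   83.8   0.3]
```

View pics/d2.png

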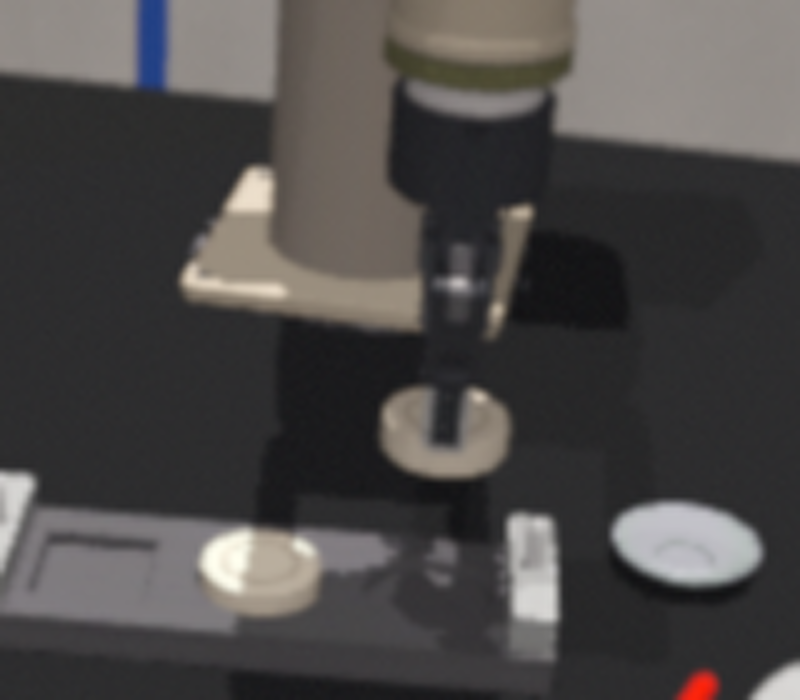

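```bash
python3 - <<'E'
from meas import *
s=viewer.snapshot('top'); save(s,'t5',(110,110,260,270),5)
s=viewer.snapshot('scene'); save(s,'t5s',(370,220,470,310),7)
print(proj(s,[(507.2,359.1,28)]))
E
```

```text
[[422.81118002 252.45314427]]
```

View pics/t5.png

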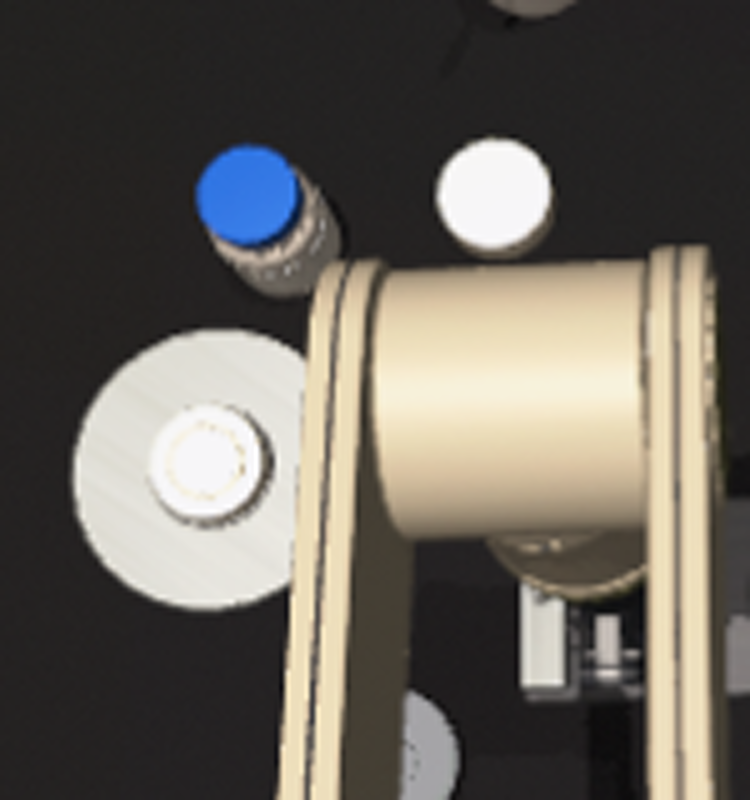

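View pics/t5s.png

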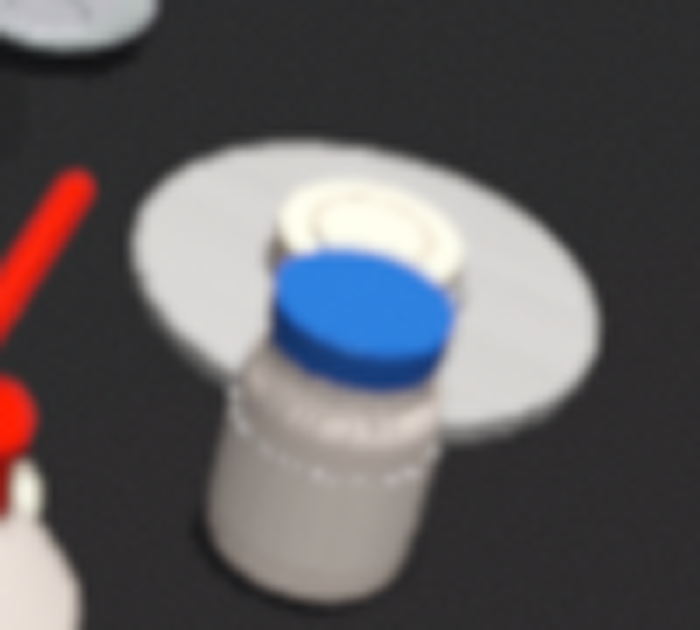

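```bash
python3 - <<'E'
from meas import *
s=viewer.snapshot('top'); g=s['img'].min(2)
for thr in (232,240):
    b,l=blobs(s,g>thr,100)
    for c,x in b:
        if c[0]<215: print(thr,c.round(1),x,onz(s,[c],28)[0].round(1),onz(s,[c],26)[0].round(1))
move((507.2,359.1,118))
E
```

```text
232 [208.3 148.3] [198 139  21  20 324] [670.3 222.7  28. ] [671.  223.1  26. ]
232 [150.5 201.8] [140 191  22  22 328] [506.8 359.   28. ] [507.2 359.6  26. ]
240 [208.3 148.2] [198 139  21  20 316] [670.4 222.7  28. ] [671.  223.1  26. ]
240 [150.8 202.1] [141 192  21  21 264] [505.9 357.9  28. ] [506.3 358.5  26. ]
t 25.3 tcp [452.6 113.9 114.8] rpy [-179.8     0.     97.51] F [ 0.1 -0.1 -1.4] gap 57.5 j6 0.3
slide mm (present tool axes) [236.   86.1  -3.6]
```

```bash
python3 -m crank '{"slide":[[0.02,0.008,0],[0.043,0.0154,0],[0.043,0.0154,0],[0.043,0.0154,0],[0.043,0.0154,0],[0.03,0.011,0],[0.014,0.005,0],[0,0,0]],"twist":[0,0,0,0,0,0,0,0]}'
python3 -m crank '{"slide":[[0,0,0],[0,0,0],[0,0,0]],"twist":[0,0,0]}'
python3 -c "
from meas import *
move((507,359.1,45),None)"
```

```text
time: 26.1
tool_pos: [506.8, 360.5, 114.0]
tcp_rot: [-179.8, 0.1, 97.6]
ft_force: [-0.7, -0.6, -0.9]
finger_gap: 57.2
time: 26.4
tool_pos: [508.0, 358.0, 116.2]
tcp_rot: [-180.0, 0.0, 97.4]
ft_force: [-0.1, 0.3, -0.9]
finger_gap: 57.3
t 26.4 tcp [508.  358.  116.2] rpy [-1.7996e+02  3.0000e-02  9.7440e+01] F [-0.1  0.3 -0.9] gap 57.3 j6 23.0
slide mm (present tool axes) [ 1.2 -0.8 71.2]
```

```bash
python3 -m crank '{"slide":[[0.001,-0.0006,0.015],[0,0,0.025],[0,0,0.015],[0,0,0.01],[0,0,0.005],[0,0,0],[0,0,0],[0,0,0]],"twist":[0,0,0,0,0,0,0,0]}'
python3 -c "
from meas import *
move((507,359.1,38.3),None)"
```

```text
time: 27.2
tool_pos: [508.2, 360.6, 47.8]
tcp_rot: [179.9, -0.0, 97.5]
ft_force: [0.2, -1.0, -0.6]
finger_gap: 57.4
t 27.2 tcp [508.2 360.6  47.8] rpy [ 1.799e+02 -4.000e-02  9.751e+01] F [ 0.2 -1.  -0.6] gap 57.4 j6 23.1
slide mm (present tool axes) [-1.4 -1.5  9.5]
```

```bash
python3 -m crank '{"slide":[[0,0,0.003],[0,0,0.002],[0,0,0.001],[0,0,0],[0,0,0]],"twist":[0,0,0,0,0]}'
python3 -c "
from meas import *
move((507,359.1,38.3),None)"
```

```text
time: 27.7
tool_pos: [507.4, 360.1, 40.5]
tcp_rot: [-180.0, 0.0, 97.5]
ft_force: [-0.2, 0.2, -2.0]
finger_gap: 57.1
t 27.7 tcp [507.4 360.1  40.5] rpy [-179.99    0.     97.51] F [-0.2  0.2 -2. ] gap 57.1 j6 23.1
slide mm (present tool axes) [-1.  -0.6  2.2]
```

```bash
python3 -m crank '{"slide":[[-0.0014,-0.0006,0.001],[0,0,0.001],[0,0,0],[0,0,0]],"twist":[0,0,0,0]}'
python3 -m crank '{"slide":[[0,0,0.001],[0,0,0],[0,0,0]],"twist":[0,0,0]}'
python3 -c "
from meas import *
move((507,358.7,38.3),None)"
```

```text
time: 28.1
tool_pos: [507.2, 358.7, 39.2]
tcp_rot: [180.0, 0.0, 97.5]
ft_force: [-2.8, -3.1, 5.7]
finger_gap: 57.1
time: 28.4
tool_pos: [507.3, 358.7, 39.1]
tcp_rot: [180.0, 0.0, 97.5]
ft_force: [-6.9, -5.2, 11.8]
finger_gap: 57.3
t 28.4 tcp [507.3 358.7  39.1] rpy [1.7998e+02 1.0000e-02 9.7510e+01] F [-6.9 -5.2 11.8] gap 57.3 j6 23.0
slide mm (present tool axes) [ 0.1 -0.3  0.8]
```

```bash
python3 -m crank '{"slide":[[0,0,-0.0015],[0,0,0],[0,0,0],[0,0,0],[0,0,0],[0,0,-0.01],[0,0,-0.03],[0,0,-0.04]],"twist":[0,0,0,0,0,0,0,0]}' 0
python3 -m crank '{"slide":[[-0.03,-0.01,0],[-0.045,-0.005,0],[-0.045,-0.005,0],[-0.045,-0.005,0],[-0.045,-0.005,0],[-0.045,-0.005,0],[-0.03,-0.005,0],[0,0,0]],"twist":[0,0,0,0,0,0,0,0]}'
python3 -c "
from meas import *
s=viewer.snapshot('top'); save(s,'t6',(110,110,310,270),4); g=s['img'].min(2)
for thr in (225,235):
    b,l=blobs(s,g>thr,100)
    for c,x in b:
        if c[0]<215: print(thr,c.round(1),x,onz(s,[c],46)[0].round(1),onz(s,[c],26)[0].round(1))
move((467,27.8,118),97.5)"
```

```text
time: 29.2
tool_pos: [505.4, 357.7, 118.0]
tcp_rot: [-179.7, 0.1, 97.5]
ft_force: [0.2, 0.3, 0.4]
finger_gap: 85.4
time: 30.0
tool_pos: [504.9, 67.4, 120.0]
tcp_rot: [179.9, 0.1, 97.3]
ft_force: [0.7, 0.7, 0.1]
finger_gap: 85.5
225 [148.  200.4] [137 190  23  22 379] [506.6 360.7  46. ] [510.4 366.9  26. ]
235 [148.3 200.4] [138 190  22  22 319] [506.5 359.8  46. ] [510.3 366.   26. ]
t 30.05 tcp [505.   69.3 120. ] rpy [1.7994e+02 1.0000e-02 9.7320e+01] F [ 0.4 -0.2 -0.8] gap 85.5 j6 -5.3
slide mm (present tool axes) [-36.3 -43.    2. ]
twist about tool z (deg) -0.18 rad -0.0032
```

View pics/t6.png

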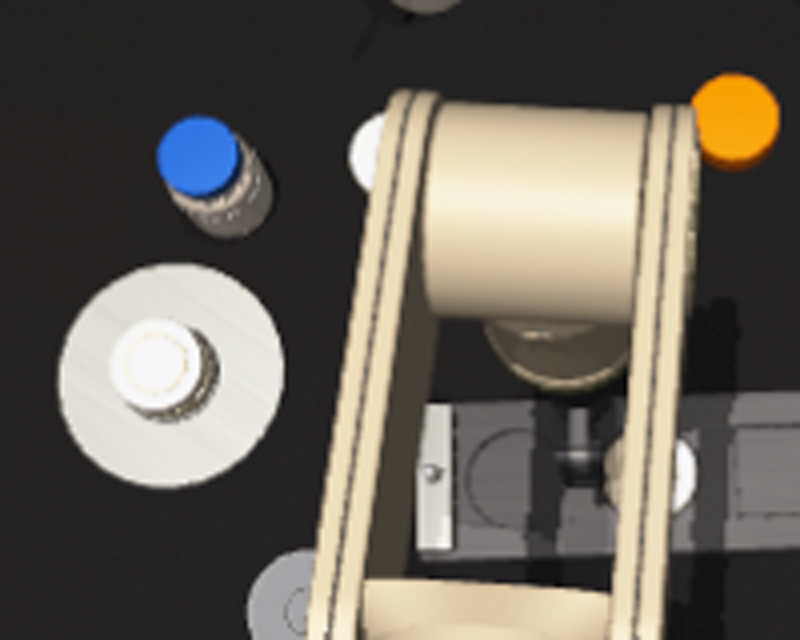

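```bash
python3 -m crank '{"slide":[[-0.02,-0.022,0.01],[-0.0163,-0.021,0.02],[0,0,0.03],[0,0,0.02],[0,0,0.008],[0,0,0],[0,0,0],[0,0,0]],"twist":[-0.003,0,0,0,0,0,0,0]}'
python3 -c "
from meas import *
move((467,27.8,24),97.5)"
```

```text
time: 30.85
tool_pos: [468.2, 29.5, 32.6]
tcp_rot: [179.9, 0.0, 97.7]
ft_force: [0.3, -0.6, -1.4]
finger_gap: 85.3
t 30.85 tcp [468.2  29.5  32.6] rpy [1.7986e+02 2.0000e-02 9.7710e+01] F [ 0.3 -0.6 -1.4] gap 85.3 j6 -10.4
slide mm (present tool axes) [-1.6 -1.4  8.6]
twist about tool z (deg) 0.21 rad 0.0036
```

```bash
python3 -m crank '{"slide":[[-0.0008,-0.0006,0.004],[0,0,0.003],[0,0,0],[0,0,0]],"twist":[0,0,0,0]}'
python3 -c "
from meas import *
move((467,27.8,24),97.5)"
```

```text
time: 31.25
tool_pos: [466.2, 28.3, 24.0]
tcp_rot: [-180.0, -0.0, 97.7]
ft_force: [0.3, -0.1, -0.8]
finger_gap: 85.3
t 31.25 tcp [466.2  28.3  24. ] rpy [-179.98   -0.     97.67] F [ 0.3 -0.1 -0.8] gap 85.3 j6 -10.5
slide mm (present tool axes) [-0.6  0.8 -0. ]
twist about tool z (deg) 0.17 rad 0.003
```

```bash
python3 -m crank '{"slide":[[-0.0005,0.0006,0],[0,0,0],[0,0,0],[0,0,0],[0,0,0],[0,0,0]],"twist":[0,0,0,0,0,0]}' 1 20
python3 -c "
from meas import *
move((467,27.8,24),97.5)"
python3 -m crank '{"slide":[[0,0,0],[0,0,-0.003],[0,0,-0.004],[0,0,-0.006],[0,0,-0.02],[0,0,-0.03],[0,0,-0.03],[0,0,0]],"twist":[0,0,0,0,0,0,0,0]}' 1 40
python3 -m crank '{"slide":[[0,0,0],[0,0,0]],"twist":[0,0]}'
python3 -c "
from meas import *
s=viewer.snapshot('top'); g=s['img'].min(2)
for thr in (225,235):
    b,l=blobs(s,g>thr,100)
    for c,x in b:
        if c[0]<370: print(thr,c.round(1),x,onz(s,[c],46)[0].round(1),onz(s,[c],26)[0].round(1))
s=viewer.snapshot('scene'); save(s,'d3',(220,110,380,250),5)
move((507,359.1,118),None)"
```

```text
time: 31.85
tool_pos: [467.3, 27.9, 24.6]
tcp_rot: [180.0, 0.0, 97.7]
ft_force: [-1.9, -0.0, 5.6]
finger_gap: 60.0
t 31.85 tcp [467.3  27.9  24.6] rpy [1.7997e+02 1.0000e-02 9.7680e+01] F [-1.9 -0.   5.6] gap 60.0 j6 -10.5
slide mm (present tool axes) [-0.  -0.3  0.6]
twist about tool z (deg) 0.18 rad 0.0031
time: 32.65
tool_pos: [470.2, 27.8, 122.2]
tcp_rot: [179.5, 0.1, 97.7]
ft_force: [1.1, -0.1, -1.2]
finger_gap: 58.3
time: 32.85
tool_pos: [466.1, 28.0, 116.0]
tcp_rot: [-179.9, -0.0, 97.7]
ft_force: [-0.4, 0.1, -1.8]
finger_gap: 58.7
225 [208.3 148.3] [198 139  21  20 331] [664.5 219.3  46. ] [670.9 223.2  26. ]
225 [356.9 174.8] [346 165  22  21 350] [ 628.1 -184.5   46. ] [ 633.8 -187.2   26. ]
225 [148.  200.4] [137 190  23  22 378] [506.6 360.7  46. ] [510.4 366.9  26. ]
225 [326.  234.8] [323 227   7  16 108] [ 459.9 -114.6   46. ] [ 462.9 -116.2   26. ]
235 [208.3 148.3] [198 139  21  20 321] [664.5 219.1  46. ] [670.9 223.   26. ]
235 [356.9 174.9] [347 165  21  21 340] [ 628.  -184.7   46. ] [ 633.8 -187.4   26. ]
235 [148.3 200.4] [138 190  22  22 315] [506.5 359.8  46. ] [510.2 366.   26. ]
t 32.95 tcp [465.8  28.  115.6] rpy [-1.7985e+02 -3.0000e-02  9.7680e+01] F [ 0.2  0.8 -1.6] gap 58.6 j6 -10.5
slide mm (present tool axes) [322.6  85.   -2.5]
```

View pics/d3.png

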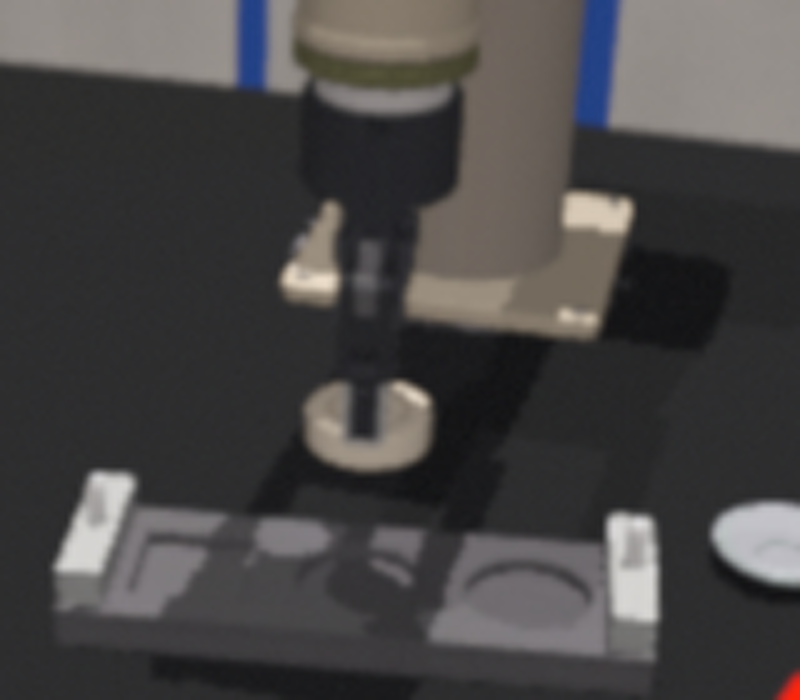

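```bash
python3 -m crank '{"slide":[[0.022,0.006,0],[0.045,0.012,0],[0.045,0.012,0],[0.045,0.012,0],[0.045,0.012,0],[0.045,0.012,0],[0.045,0.012,0],[0.0306,0.007,0]],"twist":[0,0,0,0,0,0,0,0]}'
python3 -m crank '{"slide":[[0,0,0],[0,0,0.01],[0,0,0.015],[0,0,0.015],[0,0,0.008],[0,0,0],[0,0,0],[0,0,0]],"twist":[0,0,0,0,0,0,0,0]}'
python3 -c "
from meas import *
move((507,359.1,57),None)"
```

```text
time: 33.75
tool_pos: [507.2, 361.7, 115.5]
tcp_rot: [-179.9, 0.0, 97.8]
ft_force: [0.1, -1.1, -1.0]
finger_gap: 58.7
time: 34.55
tool_pos: [508.8, 359.2, 70.0]
tcp_rot: [179.9, -0.0, 97.7]
ft_force: [-0.1, 0.2, -1.0]
finger_gap: 58.7
t 34.55 tcp [508.8 359.2  70. ] rpy [ 1.7992e+02 -3.0000e-02  9.7660e+01] F [-0.1  0.2 -1. ] gap 58.7 j6 22.8
slide mm (present tool axes) [ 0.2 -1.8 13. ]
```

```bash
python3 -m crank '{"slide":[[0,-0.0012,0.003],[0,0,0.003],[0,0,0.002],[0,0,0],[0,0,0],[0,0,0]],"twist":[0,0,0,0,0,0]}'
python3 -c "
from meas import *
move((507,359.1,57),None)"
```

```text
time: 35.15
tool_pos: [507.0, 358.9, 61.2]
tcp_rot: [180.0, -0.0, 97.7]
ft_force: [-0.5, -0.2, -1.7]
finger_gap: 58.8
t 35.15 tcp [507.  358.9  61.2] rpy [179.99  -0.    97.68] F [-0.5 -0.2 -1.7] gap 58.8 j6 22.9
slide mm (present tool axes) [0.2 0.  4.2]
```

```bash
python3 -m crank '{"slide":[[0,0,0.0015],[0,0,0.001],[0,0,0],[0,0,0]],"twist":[0,0,0,0]}'
python3 -m crank '{"slide":[[0,0,0.001],[0,0,0],[0,0,0]],"twist":[0,0,0]}'
```

```text
time: 35.55
tool_pos: [506.9, 358.8, 58.5]
tcp_rot: [-180.0, 0.0, 97.7]
ft_force: [0.8, 0.9, -1.4]
finger_gap: 58.9
time: 35.85
tool_pos: [506.9, 358.9, 57.5]
tcp_rot: [-180.0, 0.0, 97.7]
ft_force: [0.4, 0.8, -1.6]
finger_gap: 58.7
```

```bash
python3 -m crank '{"slide":[[0,0,0.0007],[0,0,0],[0,0,0]],"twist":[0,0,0]}'
python3 -m crank '{"slide":[[0,0,0.0007],[0,0,0],[0,0,0]],"twist":[0,0,0]}'
```

```text
time: 36.15
tool_pos: [507.0, 358.9, 57.2]
tcp_rot: [180.0, -0.0, 97.7]
ft_force: [-0.9, -0.3, 1.6]
finger_gap: 59.2
time: 36.45
tool_pos: [507.1, 358.9, 57.1]
tcp_rot: [180.0, -0.0, 97.7]
ft_force: [-3.4, -2.2, 5.5]
finger_gap: 58.6
```

Contact. Release, rise, and head for the left blank.

```bash
python3 -m crank '{"slide":[[0,0,-0.0005],[0,0,0],[0,0,0],[0,0,0],[0,0,0],[0,0,-0.01],[0,0,-0.03],[0,0,-0.04]],"twist":[0,0,0,0,0,0,0,0]}' 0
python3 -m crank '{"slide":[[0,0,-0.02],[-0.03,0.03,-0.01],[-0.03,0.03,0],[-0.03,0.03,0],[-0.03,0.03,0],[-0.03,0.03,0],[0,0,0],[0,0,0]],"twist":[0,0,0,0,0,0,0,0]}'
python3 -c "
from meas import *
s=viewer.snapshot('top'); save(s,'t7',(100,110,400,290),2.6); g=s['img'].min(2)
for thr in (225,235):
    b,l=blobs(s,g>thr,100)
    for c,x in b:
        if c[0]<370: print(thr,c.round(1),x,onz(s,[c],64)[0].round(1),onz(s,[c],26)[0].round(1))
s=viewer.snapshot('scene'); save(s,'t7s',(370,200,470,310),6)
move((670.9,223,110),None)"
```

```text
time: 37.25
tool_pos: [505.4, 357.9, 135.6]
tcp_rot: [-179.8, 0.1, 97.7]
ft_force: [0.5, 0.6, 0.2]
finger_gap: 85.0
time: 38.05
tool_pos: [676.3, 229.2, 166.9]
tcp_rot: [-180.0, -0.0, 97.6]
ft_force: [-0.9, 0.5, 0.5]
finger_gap: 85.2
225 [356.9 174.8] [346 165  22  21 352] [ 623.  -182.1   64. ] [ 633.9 -187.3   26. ]
225 [326.  234.8] [323 227   7  16 108] [ 457.2 -113.2   64. ] [ 462.9 -116.2   26. ]
235 [356.9 174.9] [347 165  21  21 343] [ 622.8 -182.2   64. ] [ 633.7 -187.3   26. ]
t 38.15 tcp [675.1 230.8 167. ] rpy [-1.7999e+02 -2.0000e-02  9.7700e+01] F [-0.3 -0.1  0.2] gap 85.6 j6 7.0
slide mm (present tool axes) [-7.2 -5.2 57. ]
```

View pics/t7.png

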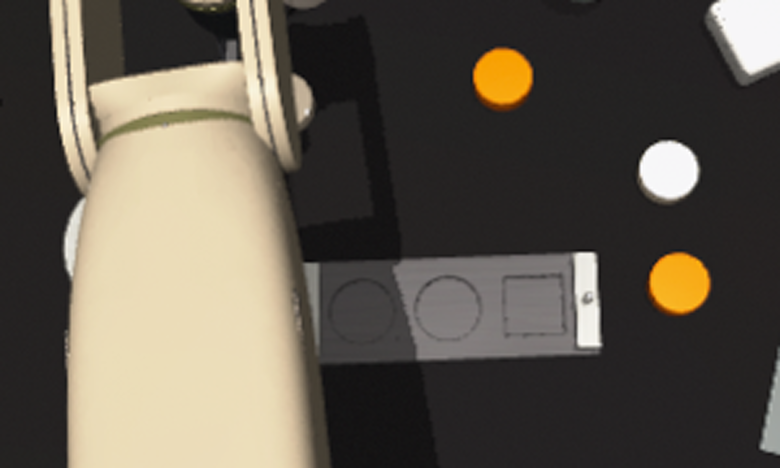

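View pics/t7s.png

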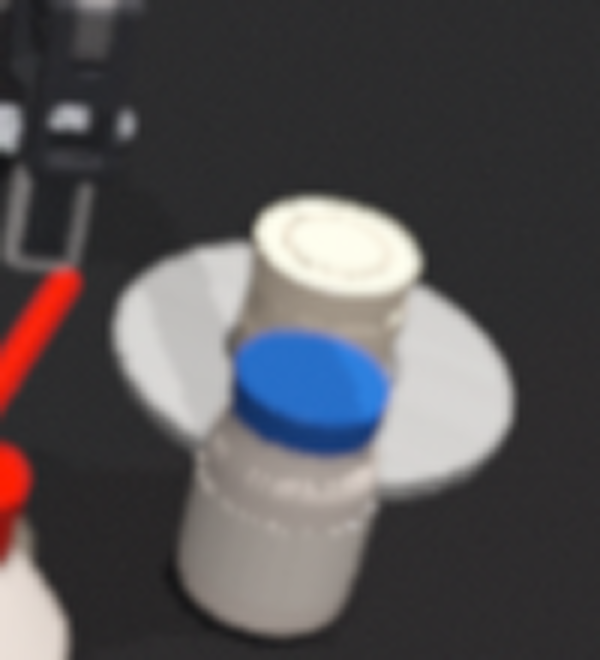

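```bash
python3 -m crank '{"slide":[[-0.0072,-0.0052,0.01],[0,0,0],[0,0,0],[0,0,0],[0,0,0],[0,0,0],[0,0,0],[0,0,0]],"twist":[0,0.14,0.14,0.14,0.14,0.14,0.14,0.14]}'
python3 -m crank '{"slide":[[0,0,0],[0,0,0],[0,0,0],[0,0,0],[0,0,0],[0,0,0],[0,0,0]],"twist":[0.14,0.14,0.14,0.14,0.031,0,0]}'
python3 -c "
from meas import *
s=viewer.snapshot('scene'); save(s,'b1')
move((670.9,223,13),None)"
```

```text
time: 38.95
tool_pos: [670.4, 224.0, 157.4]
tcp_rot: [-180.0, -0.0, 41.3]
ft_force: [0.1, 0.7, -0.2]
finger_gap: 85.5
time: 39.65
tool_pos: [670.9, 223.5, 157.2]
tcp_rot: [-180.0, -0.0, 7.8]
ft_force: [-0.5, 0.6, 0.6]
finger_gap: 85.3
t 39.7 tcp [671.  223.2 157.1] rpy [-1.8e+02 -2.0e-02  7.8e+00] F [-0.   0.   0.6] gap 85.6 j6 96.4
slide mm (present tool axes) [ -0.2   0.2 144.1]
```

View pics/b1.png

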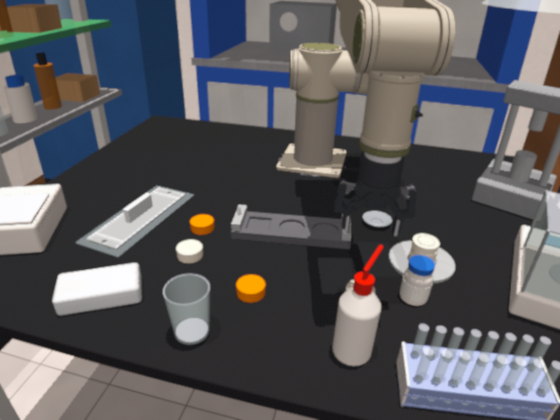

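```bash
python3 -c "
from meas import *
s=viewer.snapshot('scene'); print(onz(s,[[355,348]],0),proj(s,[(670.9,223,26)]))
s=viewer.snapshot('top'); print(onz(s,[[216,103]],0))"
python3 -m crank '{"slide":[[0,0,0.03],[0,0,0.04],[0,0,0.04],[0,0,0.02],[0,0,0.01],[0,0,0],[0,0,0],[0,0,0]],"twist":[0,0,0,0,0,0,0,0]}'
python3 -c "
from meas import *
move((670.9,223,13),None)"
```

```text
[[814.47715603 229.3975834    0.        ]] [[360.08132868 287.47406587]]
[[816.58039432 223.95414449   0.        ]]
time: 40.6
tool_pos: [673.2, 222.9, 19.4]
tcp_rot: [-180.0, -0.2, 7.7]
ft_force: [0.5, 0.1, 0.3]
finger_gap: 85.7
t 40.6 tcp [673.2 222.9  19.4] rpy [-179.97   -0.22    7.67] F [0.5 0.1 0.3] gap 85.7 j6 96.5
slide mm (present tool axes) [-2.3 -0.4  6.4]
```

```bash
python3 -m crank '{"slide":[[-0.001,0,0.002],[0,0,0.002],[0,0,0],[0,0,0]],"twist":[0,0,0,0]}'
python3 -m crank '{"slide":[[0,0,0],[0,0,0],[0,0,0],[0,0,0],[0,0,0]],"twist":[0,0,0,0,0]}' 1 20
python3 -m crank '{"slide":[[0,0,0],[0,0,0],[0,0,0],[0,0,0],[0,0,0]],"twist":[0,0,0,-0.1,-0.14]}' 0
python3 -m crank '{"slide":[[0,0,0],[0,0,0],[0,0,0],[0,0,0],[0,0,0],[0,0,0],[0,0,0],[0,0,0]],"twist":[-0.14,-0.14,-0.14,-0.14,-0.14,-0.14,-0.14,-0.14]}' 
python3 -m crank '{"slide":[[0,0,0],[0,0,0],[0,0,0]],"twist":[-0.14,-0.073,0]}'
python3 -m crank '{"slide":[[0,0,0],[0,0,0],[0,0,0],[0,0,0],[0,0,0],[0,0,0]],"twist":[0,0,0,0,0,0]}' 1 20
python3 -c "
from meas import *
move((670.9,223,13),97.5)"
```

```text
time: 41.0
tool_pos: [670.4, 222.3, 12.7]
tcp_rot: [180.0, 0.0, 7.7]
ft_force: [0.3, 0.1, -0.6]
finger_gap: 85.4
time: 41.5
tool_pos: [670.6, 222.3, 13.1]
tcp_rot: [-180.0, -0.0, 7.7]
ft_force: [-0.6, 0.2, 3.4]
finger_gap: 60.8
time: 42.0
tool_pos: [670.3, 222.2, 12.4]
tcp_rot: [-180.0, 0.0, 21.6]
ft_force: [-0.9, 0.4, -0.2]
finger_gap: 85.7
time: 42.8
tool_pos: [670.3, 222.2, 12.4]
tcp_rot: [-180.0, 0.0, 85.9]
ft_force: [0.7, 0.9, 0.1]
finger_gap: 85.2
time: 43.1
tool_pos: [670.3, 222.2, 12.5]
tcp_rot: [-180.0, 0.0, 97.9]
ft_force: [-0.7, 0.1, -0.2]
finger_gap: 85.6
time: 43.7
tool_pos: [670.8, 222.3, 13.0]
tcp_rot: [180.0, -0.0, 97.8]
ft_force: [0.4, 0.4, 2.9]
finger_gap: 60.9
t 43.7 tcp [670.8 222.3  13. ] rpy [179.96  -0.    97.78] F [0.4 0.4 2.9] gap 60.9 j6 6.4
slide mm (present tool axes) [0.6 0.2 0. ]
twist about tool z (deg) 0.28 rad 0.0048
```

```bash
python3 -m crank '{"slide":[[0,0,0],[0,0,-0.01],[0,0,-0.03],[0,0,-0.03],[0,0,-0.03],[0,0,0],[0,0,0]],"twist":[0,0,0,0,0,0,0]}' 1 40
python3 -c "
from meas import *
s=viewer.snapshot('top'); print(onz(s,[[272.3,228.5],[239.2,230]],22).round(1)); save(s,'t8',(100,130,400,270),2.6)
s=viewer.snapshot('scene'); save(s,'t8s',(220,170,380,260),5)
move((455.7,115,110),97.5)"
```

```text
time: 44.4
tool_pos: [670.7, 222.4, 113.5]
tcp_rot: [179.9, -0.0, 97.8]
ft_force: [-0.1, -0.3, -3.4]
finger_gap: 59.9
[[466.9  26.4  22. ]
 [454.6 113.3  22. ]]
t 44.5 tcp [669.1 221.9 110.6] rpy [-1.7981e+02  2.0000e-02  9.7790e+01] F [ 0.4  0.1 -1.8] gap 59.9 j6 6.4
slide mm (present tool axes) [ -77.  -225.9    1.4]
twist about tool z (deg) 0.29 rad 0.0051
```

View pics/t8.png

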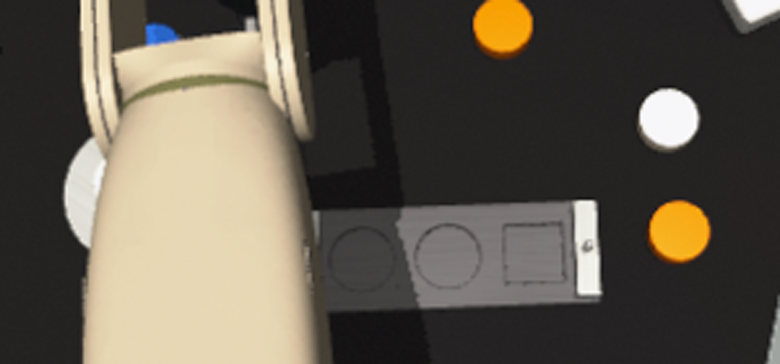

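View pics/t8s.png

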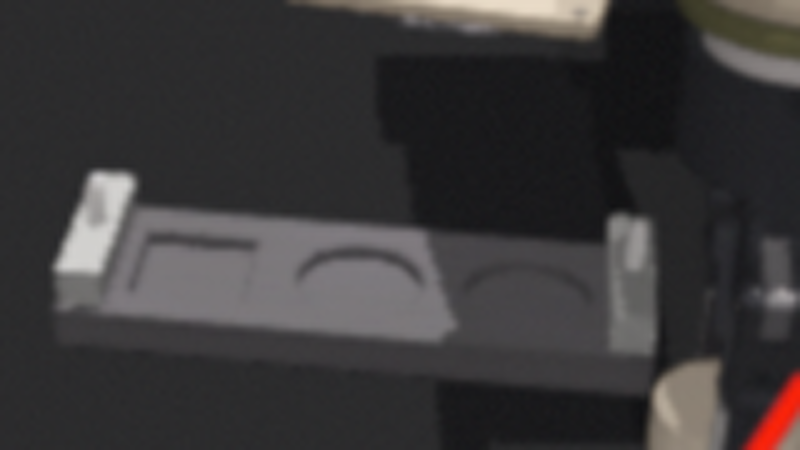

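```bash
python3 -m crank '{"slide":[[-0.007,-0.02,0],[-0.014,-0.041,0],[-0.014,-0.041,0],[-0.014,-0.041,0],[-0.014,-0.041,0],[-0.0145,-0.0425,0],[0,0,0],[0,0,0]],"twist":[0.005,0,0,0,0,0,0,0]}'
python3 -m crank '{"slide":[[0,0,0.015],[0,0,0.02],[0,0,0.015],[0,0,0],[0,0,0],[0,0,0]],"twist":[0,0,0,0,0,0]}'
python3 -c "
from meas import *
move((455.4,114.7,40),97.5)"
```

```text
time: 45.3
tool_pos: [453.9, 115.2, 111.0]
tcp_rot: [-179.8, -0.0, 97.5]
ft_force: [1.3, 0.3, -1.8]
finger_gap: 60.2
time: 45.9
tool_pos: [457.2, 116.0, 63.6]
tcp_rot: [179.9, -0.0, 97.5]
ft_force: [-0.1, 0.1, -1.5]
finger_gap: 59.6
t 45.9 tcp [457.2 116.   63.6] rpy [179.93  -0.    97.52] F [-0.1  0.1 -1.5] gap 59.6 j6 0.5
slide mm (present tool axes) [-1.1 -2.  23.6]
twist about tool z (deg) 0.02 rad 0.0003
```

```bash
python3 -m crank '{"slide":[[-0.0011,-0.001,0.01],[0,0,0.008],[0,0,0.003],[0,0,0],[0,0,0],[0,0,0],[0,0,0]],"twist":[0,0,0,0,0,0,0]}'
python3 -c "
from meas import *
move((455.4,114.7,33),97.5)"
```

```text
time: 46.6
tool_pos: [455.5, 114.6, 42.1]
tcp_rot: [180.0, 0.0, 97.5]
ft_force: [0.1, 0.2, -1.4]
finger_gap: 59.7
t 46.6 tcp [455.5 114.6  42.1] rpy [179.96   0.    97.51] F [ 0.1  0.2 -1.4] gap 59.7 j6 0.4
slide mm (present tool axes) [ 0.1 -0.1  9.1]
twist about tool z (deg) 0.01 rad 0.0001
```

```bash
python3 -m crank '{"slide":[[0,0,0.004],[0,0,0.002],[0,0,0.001],[0,0,0],[0,0,0]],"twist":[0,0,0,0,0]}'
python3 -c "
from meas import *
move((455.4,114.7,27),97.5)"
```

```text
time: 47.1
tool_pos: [455.2, 114.5, 34.6]
tcp_rot: [-180.0, 0.0, 97.5]
ft_force: [0.7, -0.2, -1.3]
finger_gap: 59.7
t 47.1 tcp [455.2 114.5  34.6] rpy [-179.99    0.     97.51] F [ 0.7 -0.2 -1.3] gap 59.7 j6 0.4
slide mm (present tool axes) [0.2 0.3 7.6]
twist about tool z (deg) 0.01 rad 0.0001
```

```bash
python3 -m crank '{"slide":[[0,0,0.0015],[0,0,0.001],[0,0,0],[0,0,0]],"twist":[0,0,0,0]}'
python3 -c "
from meas import *
move((455.4,114.7,27),97.5)"
```

```text
time: 47.5
tool_pos: [455.1, 114.5, 32.1]
tcp_rot: [-180.0, 0.0, 97.5]
ft_force: [0.4, -0.4, -1.3]
finger_gap: 60.3
t 47.5 tcp [455.1 114.5  32.1] rpy [-179.99    0.     97.51] F [ 0.4 -0.4 -1.3] gap 60.3 j6 0.4
slide mm (present tool axes) [0.1 0.3 5.1]
twist about tool z (deg) 0.01 rad 0.0001
```

```bash
python3 -m crank '{"slide":[[0,0,0.002],[0,0,0.001],[0,0,0],[0,0,0]],"twist":[0,0,0,0]}'
python3 -m crank '{"slide":[[0,0,0.001],[0,0,0],[0,0,0]],"twist":[0,0,0]}'
python3 -m crank '{"slide":[[0,0,0.001],[0,0,0],[0,0,0]],"twist":[0,0,0]}'
```

```text
time: 47.9
tool_pos: [455.2, 114.5, 29.1]
tcp_rot: [-180.0, 0.0, 97.5]
ft_force: [-0.6, -0.6, -2.4]
finger_gap: 60.1
time: 48.2
tool_pos: [455.1, 114.5, 28.1]
tcp_rot: [-180.0, 0.0, 97.5]
ft_force: [0.1, -0.4, -1.6]
finger_gap: 60.2
time: 48.5
tool_pos: [455.4, 114.6, 27.3]
tcp_rot: [180.0, -0.0, 97.5]
ft_force: [0.6, 0.8, -0.9]
finger_gap: 59.8
```

```bash
python3 -m crank '{"slide":[[0,0,0.001],[0,0,0],[0,0,0]],"twist":[0,0,0]}'
python3 -m crank '{"slide":[[0,0,0],[0,0,0],[0,0,0],[0,0,0],[0,0,-0.01],[0,0,-0.03],[0,0,-0.04],[0,0,-0.02]],"twist":[0,0,0,0,0,0,0,0]}' 0
python3 -m crank '{"slide":[[-0.03,0.02,0],[-0.04,0.02,0],[-0.04,0.02,0],[-0.04,0.02,0],[-0.04,0.02,0],[-0.04,0.02,0],[-0.03,0.02,0],[0,0,0]],"twist":[0,0,0,0,0,0,0,0]}'
python3 -c "
from meas import *
s=viewer.snapshot('top'); save(s,'t9',(100,130,400,270),2.6)
g=s['img'].min(2)
for thr in (225,235):
    b,l=blobs(s,g>thr,100)
    for c,x in b:
        if c[0]<370: print(thr,c.round(1),x,onz(s,[c],40)[0].round(1),onz(s,[c],26)[0].round(1))
s=viewer.snapshot('scene'); save(s,'t9s',(160,170,380,270),3.6)
move((633.8,-187.3,110),7.5)"
```

```text
time: 48.8
tool_pos: [455.4, 114.6, 27.2]
tcp_rot: [-180.0, 0.0, 97.5]
ft_force: [-5.7, -0.8, 10.5]
finger_gap: 59.7
time: 49.6
tool_pos: [456.8, 114.8, 130.4]
tcp_rot: [179.7, -0.0, 97.5]
ft_force: [0.7, 0.6, 0.5]
finger_gap: 85.5
time: 50.4
tool_pos: [629.7, -129.0, 126.4]
tcp_rot: [180.0, 0.1, 97.3]
ft_force: [-0.8, 0.6, -0.5]
finger_gap: 85.1
225 [146.7 198.9] [136 188  23  23 400] [511.5 366.6  40. ] [514.1 371.   26. ]
225 [238.3 228.7] [228 218  22  22 394] [455.3 114.1  40. ] [457.3 115.6  26. ]
225 [218.1 238.4] [215 228   7  19 112] [424.7 163.6  40. ] [426.4 165.7  26. ]
235 [146.9 198.9] [136 188  23  22 335] [511.3 366.1  40. ] [514.  370.5  26. ]
235 [238.3 228.8] [228 218  22  22 382] [454.9 114.   40. ] [457.  115.5  26. ]
t 50.5 tcp [ 628.  -125.6  126.2] rpy [-1.7997e+02 -3.0000e-02  9.7430e+01] F [-0.2  0.9 -0.3] gap 85.7 j6 -23.3
slide mm (present tool axes) [-61.9  -2.2  16.2]
twist about tool z (deg) 89.93 rad 1.5695
```

View pics/t9.png

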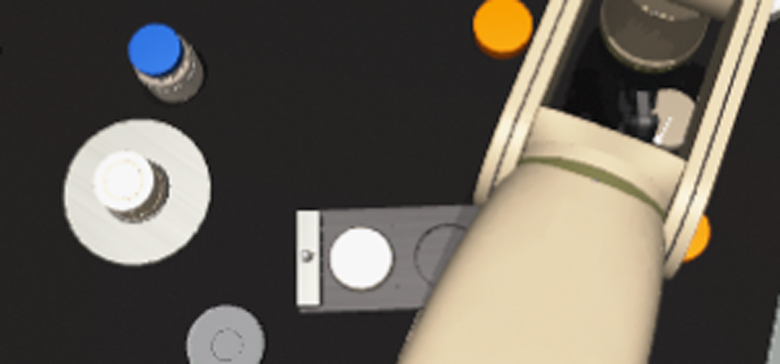

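View pics/t9s.png

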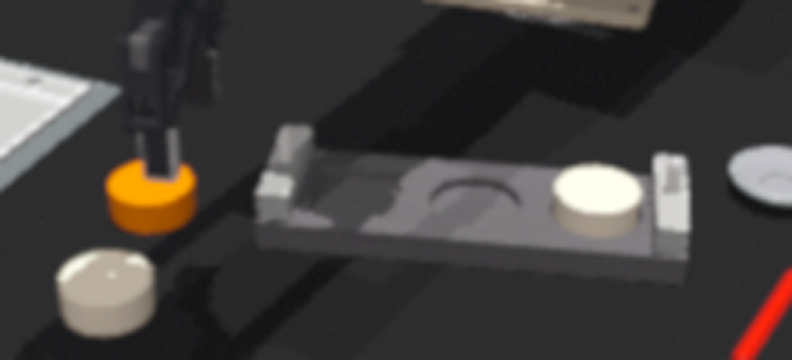

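```bash
python3 -m crank '{"slide":[[-0.031,-0.001,0],[-0.031,-0.001,0],[0,0,0],[0,0,0],[0,0,0],[0,0,0],[0,0,0],[0,0,0]],"twist":[0,0,0.14,0.14,0.14,0.14,0.14,0.14]}'
python3 -m crank '{"slide":[[0,0,0],[0,0,0],[0,0,0],[0,0,0],[0,0,0],[0,0,0],[0,0,0],[0,0,0]],"twist":[0.14,0.14,0.14,0.14,0.14,0.03,0,0]}'
python3 -c "
from meas import *
s=viewer.snapshot('scene'); g=s['img'].min(2); b,_=blobs(s,g>190,60,(140,220,240,290)); print([(c.round(1).tolist(),x.tolist()) for c,x in b], proj(s,[(633.8,-187.3,26)]))
move((633.8,-187.3,13),7.5)"
```

```text
time: 51.3
tool_pos: [633.7, -185.2, 126.9]
tcp_rot: [-180.0, -0.0, 49.1]
ft_force: [0.4, -0.6, -0.3]
finger_gap: 85.6
time: 52.1
tool_pos: [633.9, -185.7, 126.7]
tcp_rot: [-180.0, -0.0, 7.7]
ft_force: [0.3, -0.6, 0.3]
finger_gap: 85.3
[] [[188.96887124 245.98449994]]
t 52.15 tcp [ 633.9 -185.9  126.6] rpy [-1.80e+02 -1.00e-02  7.67e+00] F [-0.7 -0.9  0. ] gap 85.2 j6 61.5
slide mm (present tool axes) [ -0.3   1.4 113.6]
twist about tool z (deg) 0.17 rad 0.0029
```

```bash
python3 -m crank '{"slide":[[-0.0003,0.0014,0.03],[0,0,0.04],[0,0,0.025],[0,0,0.01],[0,0,0.004],[0,0,0],[0,0,0],[0,0,0]],"twist":[0.003,0,0,0,0,0,0,0]}'
python3 -m crank '{"slide":[[0,0,0.002],[0,0,0],[0,0,0]],"twist":[0,0,0]}'
python3 -c "
from meas import *
move((633.8,-187.3,13),7.5)"
```

```text
time: 52.95
tool_pos: [635.3, -188.6, 19.3]
tcp_rot: [179.9, -0.2, 7.4]
ft_force: [-0.3, -0.7, -0.8]
finger_gap: 85.4
time: 53.25
tool_pos: [634.0, -188.1, 15.3]
tcp_rot: [180.0, -0.0, 7.4]
ft_force: [0.4, 0.1, 0.7]
finger_gap: 85.4
t 53.25 tcp [ 634.  -188.1   15.3] rpy [180.    -0.     7.38] F [0.4 0.1 0.7] gap 85.4 j6 61.7
slide mm (present tool axes) [-0.1 -0.8  2.3]
twist about tool z (deg) -0.12 rad -0.0021
```

```bash
python3 -m crank '{"slide":[[0,0,0.0015],[0,0,0],[0,0,0]],"twist":[0,0,0]}'
python3 -m crank '{"slide":[[0,0,0],[0,0,0],[0,0,0],[0,0,0],[0,0,0]],"twist":[0,0,0,0,0]}' 1 20
python3 -m crank '{"slide":[[0,0,0],[0,0,0],[0,0,0],[0,0,0],[0,0,0]],"twist":[0,0,0,-0.1,-0.14]}' 0
python3 -m crank '{"slide":[[0,0,0],[0,0,0],[0,0,0],[0,0,0],[0,0,0],[0,0,0],[0,0,0],[0,0,0]],"twist":[-0.14,-0.14,-0.14,-0.14,-0.14,-0.14,-0.14,-0.14]}' 
python3 -m crank '{"slide":[[0,0,0],[0,0,0],[0,0,0]],"twist":[-0.14,-0.071,0]}'
python3 -m crank '{"slide":[[0,0,0],[0,0,0],[0,0,0],[0,0,0],[0,0,0],[0,0,0]],"twist":[0,0,0,0,0,0]}' 1 20
python3 -c "
from meas import *
move((633.8,-187.3,13),97.5)"
```

```text
time: 53.55
tool_pos: [633.9, -188.1, 13.5]
tcp_rot: [-180.0, 0.0, 7.4]
ft_force: [-0.2, 0.8, 0.7]
finger_gap: 85.5
time: 54.05
tool_pos: [634.1, -188.1, 14.0]
tcp_rot: [180.0, -0.0, 7.4]
ft_force: [-1.8, 1.3, 4.0]
finger_gap: 60.8
time: 54.55
tool_pos: [633.9, -188.1, 13.5]
tcp_rot: [-180.0, 0.0, 21.4]
ft_force: [-0.4, -0.2, -0.1]
finger_gap: 85.0
time: 55.35
tool_pos: [633.9, -188.1, 13.5]
tcp_rot: [-180.0, 0.0, 85.6]
ft_force: [-0.0, 0.4, -0.2]
finger_gap: 85.4
time: 55.65
tool_pos: [633.9, -188.1, 13.5]
tcp_rot: [-180.0, -0.0, 97.4]
ft_force: [0.5, 0.0, -0.7]
finger_gap: 85.2
time: 56.25
tool_pos: [634.2, -188.1, 13.9]
tcp_rot: [180.0, 0.0, 97.4]
ft_force: [-0.5, 0.7, 2.6]
finger_gap: 60.6
t 56.25 tcp [ 634.2 -188.1   13.9] rpy [1.7998e+02 1.0000e-02 9.7380e+01] F [-0.5  0.7  2.6] gap 60.6 j6 -28.3
slide mm (present tool axes) [ 0.9 -0.3  0.9]
twist about tool z (deg) -0.12 rad -0.0021
```

```bash
python3 -m crank '{"slide":[[0,0,0],[0,0,-0.01],[0,0,-0.03],[0,0,-0.03],[0,0,-0.03],[0,0,0],[0,0,0],[0,0,0]],"twist":[0,0,0,0,0,0,0,0]}' 1 40
python3 -c "
from meas import *
move((466.8,27.4,110),97.5)"
```

```text
time: 57.05
tool_pos: [632.8, -187.7, 111.8]
tcp_rot: [-179.9, -0.1, 97.4]
ft_force: [0.2, -1.1, -2.7]
finger_gap: 60.0
t 57.05 tcp [ 632.8 -187.7  111.8] rpy [-1.7985e+02 -8.0000e-02  9.7390e+01] F [ 0.2 -1.1 -2.7] gap 60.0 j6 -28.4
slide mm (present tool axes) [ 234.6 -137.     2.5]
twist about tool z (deg) -0.11 rad -0.0019
```

```bash
python3 -m crank '{"slide":[[0.018,-0.01,0],[0.0375,-0.022,0],[0.0375,-0.022,0],[0.0375,-0.022,0],[0.0375,-0.022,0],[0.0375,-0.022,0],[0.0286,-0.017,0],[0,0,0]],"twist":[0,0,0,0,0,0,0,0]}'
python3 -m crank '{"slide":[[0,0,0.015],[0,0,0.025],[0,0,0.02],[0,0,0.005],[0,0,0],[0,0,0],[0,0,0]],"twist":[0,0,0,0,0,0,0]}'
python3 -c "
from meas import *
move((466.8,27.4,40),97.5)"
```

```text
time: 57.85
tool_pos: [464.0, 29.3, 111.2]
tcp_rot: [-179.7, -0.1, 97.6]
ft_force: [0.7, -1.7, -1.5]
finger_gap: 60.0
time: 58.55
tool_pos: [469.0, 26.3, 49.8]
tcp_rot: [179.9, 0.0, 97.4]
ft_force: [0.5, 0.7, -1.8]
finger_gap: 60.0
t 58.55 tcp [469.   26.3  49.8] rpy [1.799e+02 2.000e-02 9.739e+01] F [ 0.5  0.7 -1.8] gap 60.0 j6 -10.4
slide mm (present tool axes) [ 1.4 -2.1  9.8]
twist about tool z (deg) -0.11 rad -0.002
```

```bash
python3 -m crank '{"slide":[[0.001,-0.001,0.004],[0,0,0.002],[0,0,0],[0,0,0],[0,0,0],[0,0,0]],"twist":[0,0,0,0,0,0]}'
python3 -c "
from meas import *
move((466.8,27.4,36),97.5)"
```

```text
time: 59.15
tool_pos: [467.0, 27.3, 42.8]
tcp_rot: [180.0, 0.0, 97.4]
ft_force: [0.5, -0.8, -1.5]
finger_gap: 59.8
t 59.15 tcp [467.   27.3  42.8] rpy [179.99   0.    97.39] F [ 0.5 -0.8 -1.5] gap 59.8 j6 -10.3
slide mm (present tool axes) [ 0.1 -0.1  6.8]
twist about tool z (deg) -0.11 rad -0.0019
```

```bash
python3 -m crank '{"slide":[[0,0,0.003],[0,0,0.002],[0,0,0.001],[0,0,0],[0,0,0]],"twist":[0,0,0,0,0]}'
python3 -m crank '{"slide":[[0,0,0.0015],[0,0,0.001],[0,0,0],[0,0,0]],"twist":[0,0,0,0]}'
```

```text
time: 59.65
tool_pos: [466.9, 27.3, 36.6]
tcp_rot: [-180.0, 0.0, 97.4]
ft_force: [-0.1, -0.3, -1.6]
finger_gap: 59.9
time: 60.05
tool_pos: [466.8, 27.3, 34.2]
tcp_rot: [-180.0, -0.0, 97.4]
ft_force: [-0.6, 0.4, -1.7]
finger_gap: 59.8
```

```bash
python3 -m crank '{"slide":[[0,0,0.0015],[0,0,0.001],[0,0,0],[0,0,0]],"twist":[0,0,0,0]}'
```

```text
time: 60.45
tool_pos: [466.8, 27.3, 31.6]
tcp_rot: [-180.0, -0.0, 97.4]
ft_force: [0.3, 0.2, -1.3]
finger_gap: 59.8
```

Going in freely (no contact below the block's top). Floor expected at TCP ≈ 28.

```bash
python3 -m crank '{"slide":[[0,0,0.0015],[0,0,0.001],[0,0,0],[0,0,0]],"twist":[0,0,0,0]}'
python3 -m crank '{"slide":[[0,0,0.001],[0,0,0],[0,0,0]],"twist":[0,0,0]}'
python3 -m crank '{"slide":[[0,0,0.0007],[0,0,0],[0,0,0]],"twist":[0,0,0]}'
```

```text
time: 60.85
tool_pos: [466.8, 27.3, 29.1]
tcp_rot: [-180.0, -0.0, 97.4]
ft_force: [-0.8, 0.0, -1.8]
finger_gap: 60.0
time: 61.15
tool_pos: [466.9, 27.3, 28.2]
tcp_rot: [180.0, 0.0, 97.4]
ft_force: [0.3, 0.3, -1.6]
finger_gap: 59.8
time: 61.45
tool_pos: [467.0, 27.3, 28.1]
tcp_rot: [-180.0, 0.0, 97.4]
ft_force: [-4.1, 0.0, 5.6]
finger_gap: 59.7
```

Seated. Release and rise straight, then back away to look.

```bash
python3 -m crank '{"slide":[[0,0,0],[0,0,0],[0,0,0],[0,0,0],[0,0,-0.01],[0,0,-0.03],[0,0,-0.04],[0,0,-0.04]],"twist":[0,0,0,0,0,0,0,0]}' 0
python3 -m crank '{"slide":[[-0.02,0,-0.04],[-0.045,0,-0.01],[-0.045,0,0],[-0.045,0,0],[-0.045,0,0],[-0.045,0,0],[0,0,0],[0,0,0]],"twist":[0,0,0,0,0,0,0,0]}'
python3 -c "
from meas import *
s=viewer.snapshot('top'); save(s,'t10')
g=s['img'].min(2)
for thr in (225,235):
    b,l=blobs(s,g>thr,100)
    for c,x in b:
        if c[0]<300: print(thr,c.round(1),x,'z40',onz(s,[c],40)[0].round(1),'z64',onz(s,[c],64)[0].round(1))
s=viewer.snapshot('scene'); save(s,'t10s',(60,160,480,320),1.9); print(status.sense()['time'],status.sense()['tool_pos'])"
```

```text
time: 62.25
tool_pos: [466.3, 27.3, 149.1]
tcp_rot: [-180.0, -0.0, 97.4]
ft_force: [1.5, 0.3, 0.5]
finger_gap: 85.1
time: 63.05
tool_pos: [498.1, -216.5, 197.8]
tcp_rot: [-180.0, -0.0, 97.3]
ft_force: [-0.2, 0.6, 0.7]
finger_gap: 85.0
225 [146.7 198.9] [136 188  23  23 398] z40 [511.4 366.6  40. ] z64 [506.9 359.1  64. ]
225 [271.9 227.5] [261 217  23  22 394] z40 [466.8  27.2  40. ] z64 [463.1  26.3  64. ]
225 [238.3 228.7] [228 218  22  22 393] z40 [455.2 114.1  40. ] z64 [451.8 111.5  64. ]
225 [218.1 238.4] [215 228   7  19 112] z40 [424.7 163.6  40. ] z64 [421.8 160.   64. ]
235 [146.9 199. ] [136 188  23  22 332] z40 [511.2 366.1  40. ] z64 [506.6 358.5  64. ]
235 [271.9 227.6] [262 217  21  22 376] z40 [466.5  27.   40. ] z64 [462.8  26.1  64. ]
235 [238.3 228.8] [228 218  22  22 382] z40 [454.9 114.   40. ] z64 [451.5 111.4  64. ]
63.15 [ 498.30368552 -214.84689641  197.75089086]
```

View pics/t10.png

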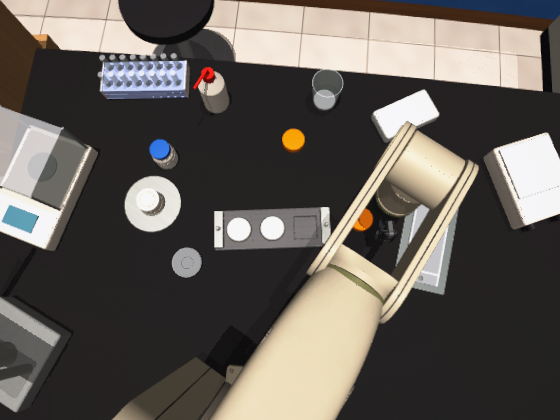

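View pics/t10s.png

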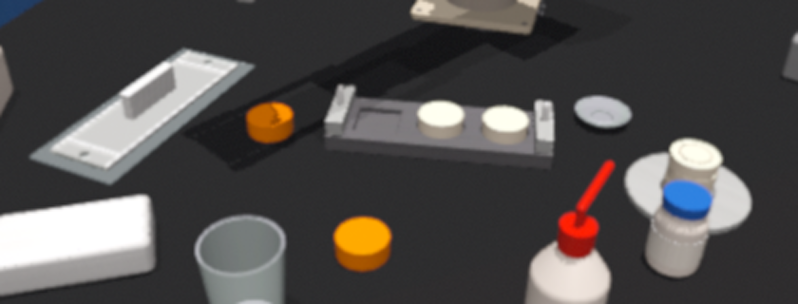

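```bash
python3 - <<'E'
from meas import *
s=viewer.snapshot('top'); im=cv2.cvtColor(cv2.imread('pics/t3.png'),cv2.COLOR_BGR2RGB)
g=im.min(2).astype(int)
def big(m):
    n,l,st,c=cv2.connectedComponentsWithStats(m.astype(np.uint8)); i=l[228,436] or l[200,440] or l[185,420]
    ii=np.bincount(l[160:300,390:470].ravel(),minlength=n); ii[0]=0; k=ii.argmax()
    cc=cv2.findContours((l==k).astype(np.uint8),cv2.RETR_EXTERNAL,cv2.CHAIN_APPROX_NONE)[0]
    return max(cc,key=cv2.contourArea).reshape(-1,2)
for nm,m,z in(("mat",g>100,4),("cover",g>185,10)):
    print(nm,cv2.minAreaRect(onz(s,big(m),z)[:,:2].astype(np.float32)))
E
```

```text
mat ((513.4454345703125, -394.7169189453125), (140.32528686523438, 339.99395751953125), 81.6997299194336)
cover ((513.072265625, -394.94000244140625), (97.59860229492188, 303.7536926269531), 81.63790893554688)
```

The cover is centred on the mat to within 0.5 mm and 0.1°. Everything checks out, so I'm handing in.

```bash
python3 -c "
from bench import hand_in
print(hand_in())"
```

```text
the job is handed in; nothing more can be done
None
```

The job is done and was handed in at about 63 s of the 208 s allowed. `hand_in()` gives no verdict, so the results below are from my own last measurements.

- **Cover:** I lifted it straight and level off the pins and laid it on the mat. It measured within 0.5 mm and 0.1° of the mat's centre line, in a picture taken just after placing. It looked unmoved in the last picture.
- **Finished discs:** There were three, one in each round cavity and one on the bench. All are in one stack on the tray. The top disc measures (506.9, 359.1) against the tray centre at (507.2, 359.1), and the layers agreed to about 1 mm where I measured each one.
- **Blanks:** Two round blanks were present and no square one. One sits in each round cavity, and the gripper felt the cavity floor at the expected height for both. The last pictures show both level, with centres within about 1 mm of the cavity centres.
- **Knocked blank:** One blank was shifted aside during the run. I measured it again before picking it up.
- **Left alone:** The jar, the dish and the orange look-alikes were not touched and look unmoved in the last pictures.

No check failed. The only disagreement was an early rough reading of the pins, about 2 to 3 mm off the cover and disc readings. I went by the cover and disc readings.

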